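# Lock the sample pots on a bench shaker with bars and spring clips, then start it

## Robot

A 7-joint arm with a two-finger parallel gripper is mounted at the origin on the work surface. World frame = base frame: x ahead of the robot, y to its left, z up, the work surface at z = 0. Lengths are in m, angles in rad, forces in N, time in s.
With the tool pointing down it reaches from about 0.425 to 0.875 m from the base axis. Payload 4.7 kg.
Tool frame: the origin (TCP) lies midway between the tips of the shut fingers; the grasp point (between the pads) lies 19 mm behind it (ctrl.hold_point_z is the z of the grasp point in the tool frame, in m); z points along the fingers, y is the line along which they close (so a half turn about z gives the same grasp; the last joint's range is limited). The gripper opens to 87 mm and grips with 3 to 60 N. Pads are 19 mm wide; open, the fingers measure 117 mm over their backs; the gripper's body (75 mm by 190 mm) begins 51 mm behind the grasp point.
Start: joints at [1.166, 0.321, -0.07, 1.45, 0.023, 1.371, -0.057], TCP at [0.264, -0.594, 0.199] pointing down, gripper open.
Joint ranges: [-2.86, 2.86], [-0.3, 2.09], [-1.38, 1.24], [0.06, 2.45], [-1.56, 4.7], [0.09, 2.05], [-2.69, 2.69]. Speed limits (rad/s): [2.57, 2.57, 3.14, 3.14, 3.14, 3.14, 3.14].

## Interface

Orientations are given as a unit quaternion [x, y, z, w].
In Python, from workcell import ctrl gives the robot as it stands.
- The arm moves only by the shell command python3 -m pendant 'ROWS' [FORCE]. ROWS is JSON, a list of rows, each a list of 7 numbers: the shift along the tool's x, y, z in m, then the turn, a rotation vector about the tool's x, y, z in rad, then the finger opening in m, from 0 to 0.087. In form: [[dx, dy, dz, wx, wy, wz, gripper], ...]. A call has 1 to 12 rows; each row is the pose to reach, as a shift and turn from the pose commanded when the call began, along the tool's axes at that moment; what a row does not reach only later rows make up. A row lasts 1/12 s, in which the tool goes at most 41.7 mm and 7.16 degrees, less where a joint would pass 70% of its speed; a pose out of reach is approached as far as the arm can. A call with a gripper value outside its range is refused whole. The fingers move at their own pace and stop on an object; FORCE is the grip in N (left out, the last holds). Time passes only in rows, so rows that repeat a pose let the fingers close. It gives the time, the measured TCP pose, the force, the opening and the grip force at its end, in the units of the state.
- ctrl.state(): the state, without advancing time (a new reading comes with each control period).
- ctrl.camera(name): name is "scene" or "top" or "wrist"; returns the picture (400x640x3 uint8, red, green, blue); there is no depth.
- ctrl.get_calibration(name): a dict with "fx", "fy", "cx", "cy" (pixels), "cam_to_world" (4x4, takes a point from camera to world coordinates). Camera axes: x right, y down, z forward; pixel columns grow to the right and rows downward; lengths in m; the calibration is good to about 2 mm. The wrist camera is an equidistant fisheye: a pixel r from the principal point sees the ray r / f radians off the axis. A picture is of the moment at which its call begins: read the wrist's pose just before it. get_calibration takes no time and is no camera call; for the wrist camera it gives the pose at the moment of the call.
- ctrl.hand_in(): hands the job in; it is judged then, once.
The state is a dict: "t": time; "joints": joint angles; "qd": joint speeds; "tau": joint torques, N m; "tcp_pos": TCP position; "eef_rot": TCP orientation; "ft_force": force on the tool from outside, world axes, zero at the start; "wrist_torque": the same for the moment, N m; "width": finger opening in m; "grip_force": force on a finger pad.
Only numpy, scipy, OpenCV 4.12 (cv2) and the standard library are available. Lean on these libraries where they do the work, as an engineer would, in place of code of your own. Each camera call takes 0.05 s, during which the arm holds its last target. There are 200 camera calls.

## Task

Push every retaining bar that lies on the bench through both bracket eyelets of its own bay of the shaker, over the pot, until its flange is up against the front bracket, and secure each bar by pressing one of the open spring clips straight down onto the groove at its far end until the clip snaps home. When all are locked, start the shaker by swinging its switch lever fully over, away from the robot. Do not knock or shift the other things standing around on the bench.

Things in the scene. Friction and masses are not known exactly. Their poses are not given: they have to be found in the camera images.
- shaker: white bench-top shaker, fixed. Origin on the bench under its middle bay; x = the way bars go in (away from the robot), y along the row of bays. Body x -55 to +95, y -145 to +145 mm, plate top 58 mm up. Three bays at y +90, 0, -90: a fixed pot (41 mm wide, top 94 mm up) between two steel brackets, x -30 to -22 (front) and +22 to +30 (rear), 40 mm wide, tops 128 mm up
- bay1 (a point): midway between the two eyelets (23 mm round holes, one in each bracket) of the shaker's left bay (y = +90 mm), on their axis, 110 mm above the bench; axes as the shaker's. A bar at rest in the eyelets has its axis 2.5 mm lower
- bay2 (a point): midway between the two eyelets (23 mm round holes, one in each bracket) of the shaker's middle bay (y = +0 mm), on their axis, 110 mm above the bench; axes as the shaker's. A bar at rest in the eyelets has its axis 2.5 mm lower
- bay3 (a point): midway between the two eyelets (23 mm round holes, one in each bracket) of the shaker's right bay (y = -90 mm), on their axis, 110 mm above the bench; axes as the shaker's. A bar at rest in the eyelets has its axis 2.5 mm lower
- bar1: steel retaining bar lying on the bench (absent in some runs). Origin on its axis, 9 mm up when lying; +x runs from handle to tip. Along x (mm): white handle -75 to -35 (16 wide in y, 18 high), flange -35 to -30 (32 wide, too wide for an eyelet), shaft dia 18 to +41, groove dia 12 from +41 to +63, end collar dia 18 to +67, taper to 8 mm nose at +74. Grip the handle from above across its 16 mm
- bar2: steel retaining bar lying on the bench (absent in some runs). Origin on its axis, 9 mm up when lying; +x runs from handle to tip. Along x (mm): white handle -75 to -35 (16 wide in y, 18 high), flange -35 to -30 (32 wide, too wide for an eyelet), shaft dia 18 to +41, groove dia 12 from +41 to +63, end collar dia 18 to +67, taper to 8 mm nose at +74. Grip the handle from above across its 16 mm
- bar3: steel retaining bar lying on the bench (absent in some runs). Origin on its axis, 9 mm up when lying; +x runs from handle to tip. Along x (mm): white handle -75 to -35 (16 wide in y, 18 high), flange -35 to -30 (32 wide, too wide for an eyelet), shaft dia 18 to +41, groove dia 12 from +41 to +63, end collar dia 18 to +67, taper to 8 mm nose at +74. Grip the handle from above across its 16 mm
- groove1 (a point): middle of the groove of bar1, on its axis, 52 mm from the bar's origin towards the tip; axes as the bar's. With the bar home (flange against the front bracket) the bar's origin is midway between the brackets and this point is 22 mm beyond the rear bracket; a clip here has 3 mm play along the bar to each side
- groove2 (a point): middle of the groove of bar2, on its axis, 52 mm from the bar's origin towards the tip; axes as the bar's. With the bar home (flange against the front bracket) the bar's origin is midway between the brackets and this point is 22 mm beyond the rear bracket; a clip here has 3 mm play along the bar to each side
- groove3 (a point): middle of the groove of bar3, on its axis, 52 mm from the bar's origin towards the tip; axes as the bar's. With the bar home (flange against the front bracket) the bar's origin is midway between the brackets and this point is 22 mm beyond the rear bracket; a clip here has 3 mm play along the bar to each side
- clip1: grey open spring clip, 16 mm thick, 64 mm tall, standing open side down on two jaw feet. Origin = axis of the shaft it holds, 20 mm up when standing; x along that shaft (thickness), z up. Grip head 14 mm wide in y, z +12 to +44; shoulder 30 mm wide, z +6.5 to +13; jaws outer faces y +-14, feet z -20 mm. A mouth 19 mm wide between the feet narrows to 7 mm at the lips (z -6), which spring over the 12 mm groove
- clip2: as clip1. To fit: clip upright, its x along the bar, jaws astride the groove, then about 8 N straight down spreads the jaws until the shaft meets the shoulder's underside (clip origin on the bar's axis). The bar's far end may dip and its handle rise a few mm while pressed
- clip3: as clip1. Take the head by its top 25 mm with the fingers closing along the clip's y: fitted on a bar, the clip has only 14 mm free along x to the rear bracket, whose top is 20 mm above the bar's axis. More clips may stand there than bars
- switch (a joint): angle of the shaker's switch lever, rad: 0 = off, leaning 0.5 rad towards the robot (-x of the shaker); 1.0 = on, leaning 0.5 rad the other way. It stays where it is left and needs about 1 N at its tip. It swings about a level axis (the shaker's y) 62 mm above the bench, in the right-hand pod of the shaker (shaker x 0, y -170 mm, pod 65 mm tall)
- switch_tip (a point): centre of the black ball (26 mm diameter) at the end of the switch lever, 60 mm from its pivot: about 115 mm above the bench; off it is 29 mm on the robot's side of the pivot, on 29 mm beyond it
- amber_bottle: amber reagent bottle with brown cap, 48 mm wide, 75 mm tall, not to be disturbed; origin under its centre
- blue_cap: blue screw cap lying down, 42 mm wide, 16 mm tall, not to be disturbed; origin under its centre
- vial: small glass vial, 22 mm wide, 42 mm tall, not to be disturbed; origin under its centre
- carton: white carton, 50 x 85 mm, 75 mm tall, not to be disturbed; origin under its centre
- white_jar: white jar, 64 mm wide, 100 mm tall, not to be disturbed; origin under its centre
- pipette: white and blue pipette lying down, about 255 mm long, 22 mm high, not to be disturbed; origin under its body, x towards the tip
Not all that is in view belongs to the job. What is shaped like the bar2 but blue is not meant. Leave any pink look-alike of the clip2 alone.

How it is judged:
On the way, in this order (a step that is already met when the one before it is completed fails the run):
1. every bar is through both eyelets of a bay with its flange home ((distance between bar1 and bay1 below 0.009 m or distance between bar1 and bay2 below 0.009 m or distance between bar1 and bay3 below 0.009 m) and angle between the x axis of each of bar1, bar2, bar3 and the x axis of shaker, either way round below 0.12 rad and (distance between bar2 and bay1 below 0.009 m or distance between bar2 and bay2 below 0.009 m or distance between bar2 and bay3 below 0.009 m) and (distance between bar3 and bay1 below 0.009 m or distance between bar3 and bay2 below 0.009 m or distance between bar3 and bay3 below 0.009 m)), for 0.2 s.
2. every bar has a clip snapped home on its groove, its flange still home (all of step 1 and ((distance between clip1 and groove1 below 0.006 m and angle between the x axis of clip1 and the x axis of bar1, either way round below 0.15 rad) or (distance between clip2 and groove1 below 0.006 m and angle between the x axis of clip2 and the x axis of bar1, either way round below 0.15 rad) or (distance between clip3 and groove1 below 0.006 m and angle between the x axis of clip3 and the x axis of bar1, either way round below 0.15 rad)) and ((distance between clip1 and groove2 below 0.006 m and angle between the x axis of clip1 and the x axis of bar2, either way round below 0.15 rad) or (distance between clip2 and groove2 below 0.006 m and angle between the x axis of clip2 and the x axis of bar2, either way round below 0.15 rad) or (distance between clip3 and groove2 below 0.006 m and angle between the x axis of clip3 and the x axis of bar2, either way round below 0.15 rad)) and ((distance between clip1 and groove3 below 0.006 m and angle between the x axis of clip1 and the x axis of bar3, either way round below 0.15 rad) or (distance between clip2 and groove3 below 0.006 m and angle between the x axis of clip2 and the x axis of bar3, either way round below 0.15 rad) or (distance between clip3 and groove3 below 0.006 m and angle between the x axis of clip3 and the x axis of bar3, either way round below 0.15 rad))), for 0.2 s.
3. then the switch lever is swung over (value of joint switch above 0.8 rad), for 0.2 s.
At the end, for the whole second after the job is handed in: Each bar present is through a bay (origin within 9 mm of the bay point, axis within 0.12 rad of the shaker's x) and has a clip snapped on (clip origin within 6 mm of its groove's middle, clip x within 0.15 rad of the bar's axis); all at rest; switch over 0.8 rad (all of step 2 and linear speed of each of bar1, bar2, bar3, clip1, clip2, clip3 below 0.02 m/s and value of joint switch above 0.8 rad); the robot touches nothing.
It fails at once if a bystander on the bench is shifted by more than 40 mm or knocked over (distance of any of amber_bottle, blue_cap, vial, carton, white_jar, pipette from where it was at the start of the episode above 0.04 m or angle between any of amber_bottle, blue_cap, vial, carton, white_jar, pipette's own z axis and vertical above 0.6 rad).
Of bar1, bar2, bar3 only 2 to 3 are there at a start; the rules pass over those that are not, and their reading is None.
At some moment in a run one of bar1, bar2, bar3 may be knocked a few centimetres aside while the robot is not near it.
It also fails if it takes over 210 s, if anything falls off the work surface, if the arm or the gripper's body presses on something with over 40 N, if the wrist force passes 120 N, or if a joint passes its speed limit or range.

## Working session

There is one attempt and no reset: what is moved stays moved. The work goes in short steps, Python scripts to look and compute and a shell command to move; the robot and the scene stay as the last step left them, time stands still between calls to the robot, and variables do not carry over. Pictures are saved under pics/ and viewed, at most 14 in all, crops included, and the job is handed in when it is done.

```bash
ls; mkdir -p pics
python3 - <<'E'
from workcell import ctrl
import cv2,numpy as np
for n in("scene","top","wrist"):
    im=ctrl.camera(n)[:,:,::-1]
    cv2.imwrite(f"pics/{n}0.png",cv2.resize(im,(800,500),interpolation=cv2.INTER_CUBIC))
    cv2.imwrite(f"pics/raw_{n}0.png",im)
    c=ctrl.get_calibration(n);print(n,c["fx"],c["fy"],c["cx"],c["cy"]);print(np.round(c["cam_to_world"],3))
print(ctrl.state(),ctrl.hold_point_z)
E
```

```text
pics
scene 485.6793755951388 485.6793755951388 323.71066655453865 199.40624557884792
[[ 0.733  0.589 -0.338  0.902]
 [ 0.68  -0.628  0.379 -0.47 ]
 [ 0.011 -0.508 -0.861  1.13 ]
 [ 0.     0.     0.     1.   ]]
top 463.3148235148179 463.3148235148179 320.2675546151891 199.99305331986625
[[-0.028 -0.996  0.082  0.406]
 [-1.     0.029  0.008 -0.027]
 [-0.01  -0.082 -0.997  1.209]
 [ 0.     0.     0.     1.   ]]
wrist 309.70691628693146 309.70691628693146 323.40448293453807 198.81904290949464
[[ 0.405 -0.873 -0.27   0.339]
 [-0.914 -0.387 -0.12  -0.56 ]
 [ 0.     0.295 -0.956  0.385]
 [ 0.     0.     0.     1.   ]]
{'t': 0.15, 'joints': array([ 1.16610136,  0.32166887, -0.07011228,  1.45134551,  0.02257163,
        1.37085559, -0.05688805]), 'qd': array([ 0.00151184, -0.00169395, -0.00028913, -0.00267305,  0.00197294,
        0.00165941,  0.00013428]), 'tau': array([-4.46473314e-04, -4.91795504e+01, -4.04731035e-01, -3.12878287e+01,
       -6.38330542e-02,  4.04042169e-02,  1.40004713e-04]), 'tcp_pos': array([ 0.26412592, -0.59342161,  0.19832727]), 'eef_rot': array([ 9.78150277e-01,  2.07897763e-01, -1.79448185e-04, -7.23344755e-04]), 'ft_force': array([ 0.07040339,  0.78932387, -0.50331193]), 'wrist_torque': array([ 0.0221377 ,  0.00149627, -0.05876669]), 'grip_force': 0.0, 'width': 0.08703011932202759} -0.0187
```

View pics/top0.png

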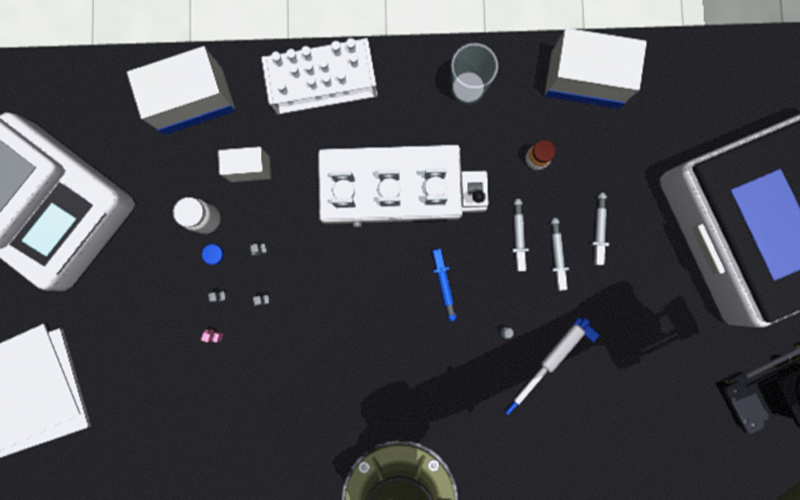

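View pics/scene0.png

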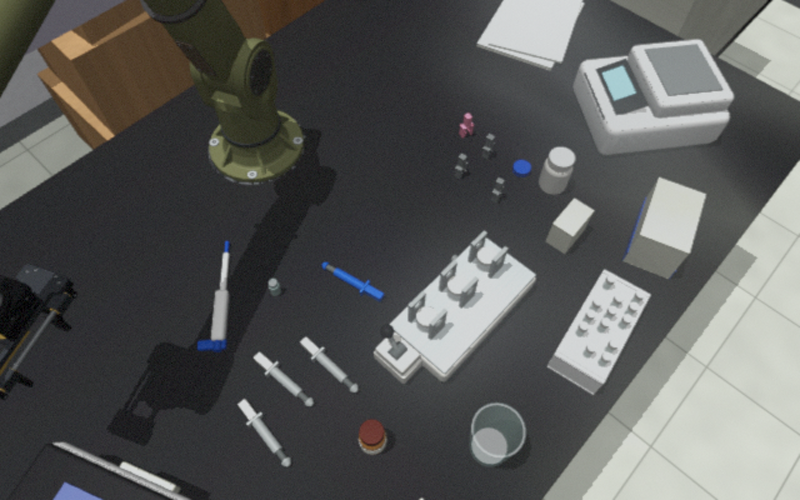

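The top view shows three white bars on the right (tips at about (518,203), (556,222) and (602,197), pointing away from the robot). Three grey clips are on the left at about (258,249), (217,296) and (261,299), with the pink decoy at (212,337). The blue decoy bar is at (445,285), and the shaker is in the middle with its pots at (344,190), (389,189) and (436,187). The scene view shows the same layout.

```bash
cat > h.py <<'E'
from workcell import ctrl
import cv2,numpy as np
def ray(cal,u,v,fish=False):
    M=np.array(cal["cam_to_world"]);a=(u-cal["cx"])/cal["fx"];b=(v-cal["cy"])/cal["fy"]
    if fish:
        r=np.hypot(a,b)+1e-12;d=np.array([a/r*np.sin(r),b/r*np.sin(r),np.cos(r)])
    else: d=np.array([a,b,1.])
    d=M[:3,:3]@d;return M[:3,3],d/np.linalg.norm(d)
def onz(cal,u,v,z,fish=False):
    o,d=ray(cal,u,v,fish);return o+d*(z-o[2])/d[2]
def tri(rs):
    A=sum(np.eye(3)-np.outer(d,d) for o,d in rs);b=sum((np.eye(3)-np.outer(d,d))@o for o,d in rs)
    p=np.linalg.solve(A,b);return p,max(np.linalg.norm(np.cross(p-o,d)) for o,d in rs)
def proj(cal,p,fish=False):
    M=np.array(cal["cam_to_world"]);q=M[:3,:3].T@(np.asarray(p)-M[:3,3])
    if fish:
        r=np.hypot(q[0],q[1]);t=np.arctan2(r,q[2])/max(r,1e-12);return cal["cx"]+cal["fx"]*q[0]*t,cal["cy"]+cal["fy"]*q[1]*t
    return cal["cx"]+cal["fx"]*q[0]/q[2],cal["cy"]+cal["fy"]*q[1]/q[2]
def yaw():
    q=ctrl.state()["eef_rot"];return 2*np.arctan2(q[1],q[0])
def rel(p,zt=None):  # world target -> shift along tool axes now (tool down)
    from scipy.spatial.transform import Rotation as R
    s=ctrl.state();return R.from_quat(s["eef_rot"]).inv().apply(np.asarray(p)-s["tcp_pos"])
E
python3 - <<'E'
from h import *
ct=ctrl.get_calibration("top");cs=ctrl.get_calibration("scene")
t=cv2.imread("pics/raw_top0.png");s=cv2.imread("pics/raw_scene0.png")
# bars in top
def blobs(im,x0,y0,x1,y1,th):
    g=im[y0:y1,x0:x1].min(2);m=(g>th).astype(np.uint8)
    n,l,st,c=cv2.connectedComponentsWithStats(m)
    return [(st[i],c[i]+[x0,y0],(l==i)) for i in range(1,n) if st[i][4]>12]
print("bars top")
for st,c,m in blobs(t,405,150,495,235,90):
    v,u=np.nonzero(m);P=np.array([onz(ct,a+405,b+150,.009)[:2] for a,b in zip(u,v)])
    w=P-P.mean(0);d=np.linalg.svd(w,full_matrices=False)[2][0];d*=np.sign(d[0]);pr=w@d
    print(st[4],P.mean(0).round(3),np.degrees(np.arctan2(d[1],d[0])).round(1),"handle end",(P.mean(0)+pr.min()*d).round(3),"tip",(P.mean(0)+pr.max()*d).round(3))
print("clips/others top")
for st,c,m in blobs(t,150,180,225,285,75): print(st,c.round(1),onz(ct,*c,.04).round(3))
# shaker pots from eyeballed centres, both views (1.25 scale)
for a,b in(((344,190),(491,256)),((389,189),(459,287)),((436,187),(430,317))):
    p,e=tri([ray(ct,a[0]/1.25,a[1]/1.25),ray(cs,b[0]/1.25,b[1]/1.25)]);print("pot",p.round(3),round(e,4))
def up(im,x0,y0,w,h,f):return cv2.resize(im[y0:y0+h,x0:x0+w],None,fx=f,fy=f,interpolation=cv2.INTER_CUBIC)
A=up(t,250,110,145,75,5.5);B=up(s,290,180,145,50*2+24,2.75)
C=up(s,355,80,145,124,2.75)
bot=np.hstack([B,C])[:, :A.shape[1]]
bot=np.hstack([bot,np.zeros((bot.shape[0],A.shape[1]-bot.shape[1],3),np.uint8)])
cv2.imwrite("pics/c1.png",np.vstack([A,bot])[:600])
E
```

```text
bars top
379 [ 0.53  -0.434] -5.6 handle end [ 0.464 -0.428] tip [ 0.613 -0.443]
376 [ 0.521 -0.266] 0.1 handle end [ 0.456 -0.266] tip [ 0.605 -0.266]
383 [ 0.479 -0.345] 3.4 handle end [ 0.413 -0.349] tip [ 0.564 -0.34 ]
clips/others top
[  0   0  25   7 130] [161.5 182.3] [0.559 0.385 0.04 ]
[50 15  7  9 51] [202.9 198.9] [0.514 0.28  0.04 ]
[58 15  5  8 28] [210.2 198.2] [0.515 0.261 0.04 ]
[26 53  4  8 29] [177.4 236.6] [0.42  0.345 0.04 ]
[16 54  7  7 41] [169.4 237.1] [0.419 0.365 0.04 ]
[52 57  7  8 43] [205.2 240. ] [0.41  0.275 0.04 ]
[61 56  4  7 28] [212.5 239. ] [0.412 0.256 0.04 ]
[11 84  7 10 49] [164.1 269. ] [0.34  0.379 0.04 ]
[19 86  6  8 33] [171.9 269.7] [0.338 0.359 0.04 ]
pot [0.624 0.093 0.084] 0.0051
pot [0.622 0.002 0.077] 0.0019
pot [ 0.624 -0.089  0.085] 0.0043
```

View pics/c1.png

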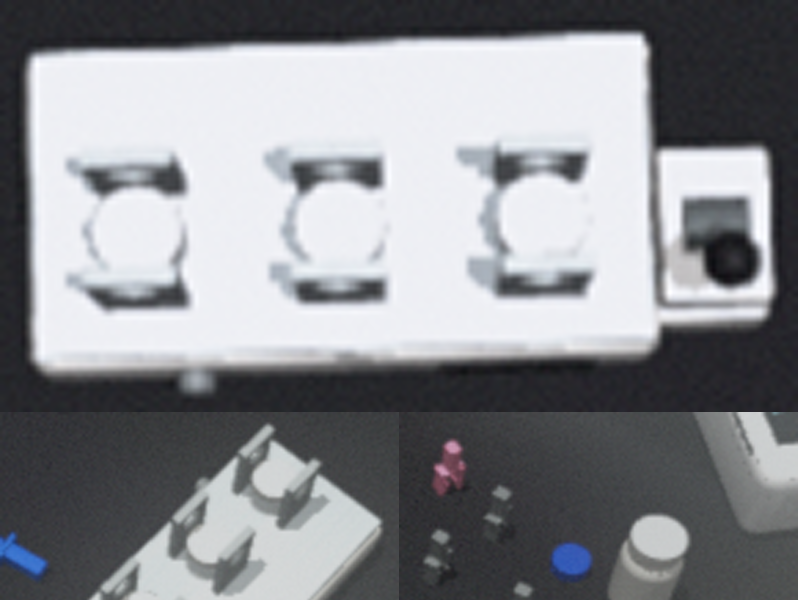

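The crop confirms the shaker's yaw is about 0, with the three pots in line and the black lever ball at about (730,258), leaning towards the robot. Next I move over the bars for close looks.

```bash
python3 -m pendant '[[0.3,-0.22,0,0,0,0.419,0.06],[0.3,-0.22,0,0,0,0.419,0.06],[0.3,-0.22,0,0,0,0.419,0.06],[0.3,-0.22,0,0,0,0.419,0.06],[0.3,-0.22,0,0,0,0.419,0.06],[0.3,-0.22,0,0,0,0.419,0.06],[0.3,-0.22,0,0,0,0.419,0.06],[0.3,-0.22,0,0,0,0.419,0.06],[0.3,-0.22,0,0,0,0.419,0.06],[0.3,-0.22,0,0,0,0.419,0.06],[0.3,-0.22,0,0,0,0.419,0.06],[0.3,-0.22,0,0,0,0.419,0.06]]'
python3 - <<'E'
from h import *
c=ctrl.get_calibration("wrist");im=ctrl.camera("wrist")[:,:,::-1]
np.save("pics/w1.npy",c["cam_to_world"]);cv2.imwrite("pics/raw_w1.png",im);cv2.imwrite("pics/w1.png",cv2.resize(im,(800,500)))
print(ctrl.state()["tcp_pos"],yaw())
E
```

```text
t: 1.15
tcp_pos: [0.4484, -0.2714, 0.1989]
eef_rot: [1.0, -0.0, -0.0, 0.0]
ft_force: [-0.1, -0.5, 0.2]
width: 0.0602
grip_force: 0.0
[ 0.44801043 -0.27226467  0.19894925] -0.0021569114957924896
```

View pics/w1.png

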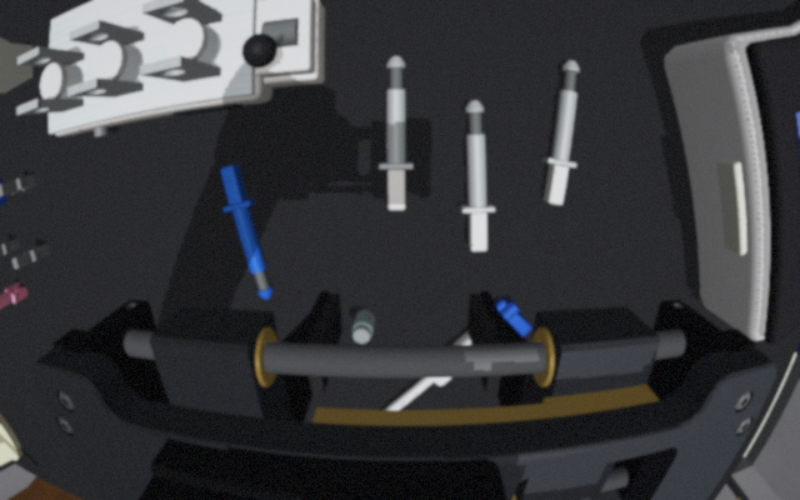

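The wrist view shows three bars, with tips at about (396,60), (475,104) and (571,65) and handles nearer the robot. The vial is at (363,327), the shaker and switch at upper left.

```bash
cat >> h.py <<'E'
def barmeas(im,cal,box,th,fish,z=.009):
    x0,y0,x1,y1=box;im=im[y0:y1,x0:x1].astype(int);g=im.min(2);m=((g>th)&(im.max(2)-g<40)).astype(np.uint8)
    n,l,st,c=cv2.connectedComponentsWithStats(m);out=[]
    for i in range(1,n):
        if st[i][4]<150:continue
        v,u=np.nonzero(l==i);px=np.c_[u+x0,v+y0].astype(float)
        P=np.array([onz(cal,a,b,z,fish)[:2] for a,b in px]);mu=P.mean(0);w=P-mu
        d=np.linalg.svd(w,full_matrices=False)[2][0];d*=np.sign(d[0]);pr=w@d;L=np.ptp(pr)
        k=pr<pr.min()+.035;hc=P[k].mean(0)  # handle centre (first 35 mm)
        lo=px[pr<pr.min()+.004].mean(0);hi=px[pr>pr.max()-.004].mean(0)
        out.append(dict(area=len(u),L=L,h=mu+d*(pr.min()),t=mu+d*pr.max(),ang=np.degrees(np.arctan2(d[1],d[0])),hc=hc,lo=lo,hi=hi))
    return sorted(out,key=lambda o:-o["h"][1])
E
python3 - <<'E'
from h import *
c=ctrl.get_calibration("wrist");c["cam_to_world"]=np.load("pics/w1.npy");ct=ctrl.get_calibration("top")
W=barmeas(cv2.imread("pics/raw_w1.png"),c,(300,40,475,205),85,True)
T=barmeas(cv2.imread("pics/raw_top0.png"),ct,(405,150,495,235),80,False)
for o in W+T:print({k:np.round(v,3) for k,v in o.items()})
for a,b in zip(W,T):
    for k in("lo","hi"):
        p,e=tri([ray(c,*a[k],True),ray(ct,*b[k])]);print(k,p.round(4),round(e,4))
E
```

```text
{'area': np.int64(1774), 'L': np.float64(0.153), 'h': array([ 0.454, -0.264]), 't': array([ 0.607, -0.263]), 'ang': np.float64(0.093), 'hc': array([ 0.472, -0.264]), 'lo': array([317.   , 166.448]), 'hi': array([316.5  ,  45.812])}
{'area': np.int64(1748), 'L': np.float64(0.154), 'h': array([ 0.411, -0.349]), 't': array([ 0.564, -0.339]), 'ang': np.float64(3.613), 'hc': array([ 0.429, -0.348]), 'lo': array([383.   , 199.837]), 'hi': array([379.657,  81.743])}
{'area': np.int64(1550), 'L': np.float64(0.154), 'h': array([ 0.461, -0.428]), 't': array([ 0.615, -0.442]), 'ang': np.float64(-5.415), 'hc': array([ 0.479, -0.429]), 'lo': array([444.278, 162.528]), 'hi': array([457.864,  49.364])}
{'area': np.int64(402), 'L': np.float64(0.149), 'h': array([ 0.456, -0.266]), 't': array([ 0.605, -0.266]), 'ang': np.float64(0.293), 'hc': array([ 0.473, -0.266]), 'lo': array([417. , 215.5]), 'hi': array([414.   , 159.625])}
{'area': np.int64(404), 'L': np.float64(0.152), 'h': array([ 0.412, -0.349]), 't': array([ 0.564, -0.34 ]), 'ang': np.float64(3.381), 'hc': array([ 0.43 , -0.348]), 'lo': array([449.583, 231.417]), 'hi': array([444.   , 174.625])}
{'area': np.int64(403), 'L': np.float64(0.15), 'h': array([ 0.464, -0.428]), 't': array([ 0.613, -0.442]), 'ang': np.float64(-5.445), 'hc': array([ 0.481, -0.43 ]), 'lo': array([479.733, 210.467]), 'hi': array([481.714, 154.571])}
lo [ 0.4575 -0.2643  0.0174] 0.0007
hi [ 0.6027 -0.2637  0.0178] 0.0006
lo [ 0.414  -0.3476  0.0125] 0.0002
hi [ 0.5601 -0.3368  0.0256] 0.0005
lo [ 0.4652 -0.4253  0.0182] 0.0004
hi [ 0.611  -0.4402  0.0145] 0.0004
```

Bar heights and lengths check out (axis about 9 mm, 149 mm long). Grasping the bar at y=-0.265.

```bash
python3 -m pendant '[[0.028,-0.007,0.04,0,0,0,0.06],[0.028,-0.007,0.08,0,0,0,0.06],[0.028,-0.007,0.12,0,0,0,0.06],[0.028,-0.007,0.15,0,0,0,0.06],[0.028,-0.007,0.175,0,0,0,0.06],[0.028,-0.007,0.19,0,0,0,0.06],[0.028,-0.007,0.195,0,0,0,0.06],[0.028,-0.007,0.195,0,0,0,0.06],[0.028,-0.007,0.195,0,0,0,0],[0.028,-0.007,0.195,0,0,0,0],[0.028,-0.007,0.195,0,0,0,0],[0.028,-0.007,0.195,0,0,0,0]]' 50; python3 -m pendant '[[0,0,0,0,0,0,0],[0,0,0,0,0,0,0],[0,0,0,0,0,0,0],[0,0,-0.02,0,0,0,0],[0,0,-0.06,0,0,0,0],[0,0,-0.1,0,0,0,0],[0,0,-0.13,0,0,0,0],[0,0,-0.16,0,0,0,0],[0,0,-0.16,0,0,0,0],[0,0,-0.16,0,0,0,0]]'
python3 - <<'E'
from h import *
c=ctrl.get_calibration("wrist");im=ctrl.camera("wrist")[:,:,::-1]
np.save("pics/w2.npy",c["cam_to_world"]);cv2.imwrite("pics/raw_w2.png",im);cv2.imwrite("pics/w2.png",cv2.resize(im,(800,500)))
print(ctrl.state()["tcp_pos"],yaw())
E
```

```text
t: 2.2
tcp_pos: [0.4778, -0.2645, 0.0055]
eef_rot: [1.0, -0.0, 0.001, 0.001]
ft_force: [-0.4, -0.3, -0.9]
width: 0.0411
grip_force: 0.0
t: 3.03
tcp_pos: [0.4782, -0.2645, 0.1663]
eef_rot: [1.0, -0.0, 0.002, 0.001]
ft_force: [-0.7, 0.4, -1.1]
width: 0.0003
grip_force: 0.0
[ 0.47696294 -0.26391639  0.1643528 ] -0.00017290644131481213
```

View pics/w2.png

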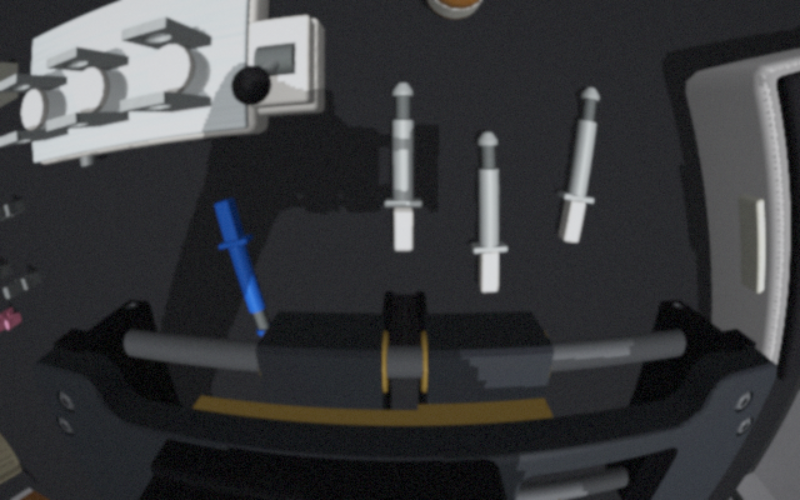

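The fingers had not finished closing before the lift (they move at about 60 mm/s), so the bar stayed put. The view shows it at (403,90)-(403,250). I re-measure and regrasp with more closing time.

```bash
python3 - <<'E'
from h import *
c=ctrl.get_calibration("wrist");c["cam_to_world"]=np.load("pics/w2.npy")
for o in barmeas(cv2.imread("pics/raw_w2.png"),c,(305,60,490,236),85,True):print({k:np.round(v,4) for k,v in o.items()})
E
python3 -m pendant '[[0,0,0.04,0,0,0,0.045],[0,0,0.08,0,0,0,0.045],[0,0,0.12,0,0,0,0.045],[0,0,0.12,0,0,0,0.045],[0,0,0.12,0,0,0,0.045],[0,0,0.12,0,0,0,0.045],[0,0,0.12,0,0,0,0.045],[0,0,0.12,0,0,0,0.045]]'
```

```text
{'area': np.int64(2044), 'L': np.float64(0.1539), 'h': array([ 0.4523, -0.2635]), 't': array([ 0.6062, -0.2632]), 'ang': np.float64(0.1124), 'hc': array([ 0.4702, -0.2637]), 'lo': array([322.4035, 199.3509]), 'hi': array([322.  ,  67.75])}
{'area': np.int64(1926), 'L': np.float64(0.1552), 'h': array([ 0.4091, -0.3484]), 't': array([ 0.564 , -0.3391]), 'ang': np.float64(3.4341), 'hc': array([ 0.427 , -0.3474]), 'lo': array([391.5   , 232.6905]), 'hi': array([390.3333, 106.8485])}
{'area': np.int64(1701), 'L': np.float64(0.1541), 'h': array([ 0.4606, -0.4282]), 't': array([ 0.6141, -0.442 ]), 'ang': np.float64(-5.1311), 'hc': array([ 0.4784, -0.43  ]), 'lo': array([456.7, 192.6]), 'hi': array([473.4444,  71.4815])}
t: 3.75
tcp_pos: [0.4788, -0.2648, 0.0467]
eef_rot: [1.0, -0.0, 0.002, 0.001]
ft_force: [-0.1, -0.7, 0.2]
width: 0.0419
grip_force: 0.0
```

```bash
python3 -m pendant '[[-0.003,0,0.02,0,0,0,0.045],[-0.003,0,0.036,0,0,0,0.045],[-0.003,0,0.042,0,0,0,0.045],[-0.003,0,0.042,0,0,0,0.045],[-0.003,0,0.042,0,0,0,0],[-0.003,0,0.042,0,0,0,0],[-0.003,0,0.042,0,0,0,0],[-0.003,0,0.042,0,0,0,0],[-0.003,0,0.042,0,0,0,0],[-0.003,0,0.042,0,0,0,0],[-0.003,0,0.042,0,0,0,0],[-0.003,0,0.042,0,0,0,0]]' 50
```

```text
t: 4.75
tcp_pos: [0.4739, -0.2639, 0.0022]
eef_rot: [1.0, -0.0, -0.0, 0.0]
ft_force: [-1.0, -0.0, -0.0]
width: 0.0031
grip_force: 0.0
```

Run:
```python
from h import *
c=ctrl.get_calibration("wrist");im=ctrl.camera("wrist")[:,:,::-1]
cv2.imwrite("pics/raw_w3.png",im);s=ctrl.state();print(s["tcp_pos"],s["width"],proj(c,s["tcp_pos"],True))
t=ctrl.camera("scene")[:,:,::-1]
print(proj(ctrl.get_calibration("scene"),s["tcp_pos"]))
cv2.imwrite("pics/w3.png",np.vstack([cv2.resize(im[40:300,200:500],(600,520))[:300],cv2.resize(t[230:400,150:400],(600,408))[:300]]))
```

```text
[ 0.47388976 -0.26388064  0.00214394] 0.0018828358018608735 (np.float64(323.51922901934734), np.float64(234.56418401446288))
(np.float64(247.86283841518713), np.float64(277.1854361460291))
```

View pics/w3.png

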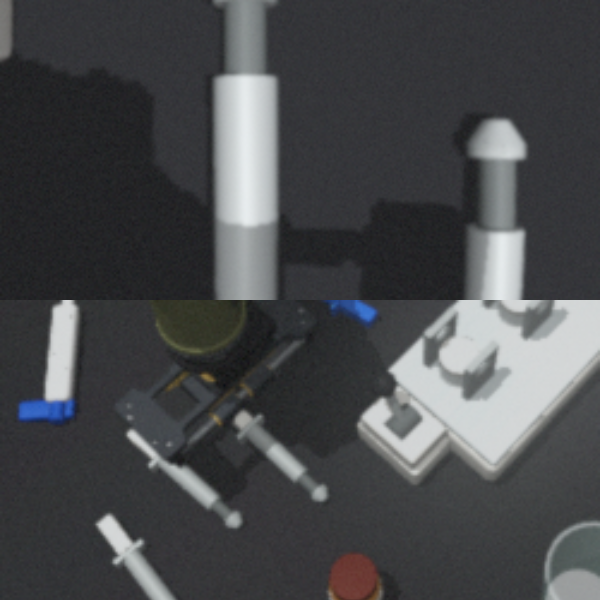

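Run:
```python
from h import *
im=cv2.imread("pics/raw_w3.png")
cv2.imwrite("pics/w3b.png",cv2.resize(im[130:330,220:420],(600,600),interpolation=cv2.INTER_CUBIC))
```

```text
(no output)
```

View pics/w3b.png

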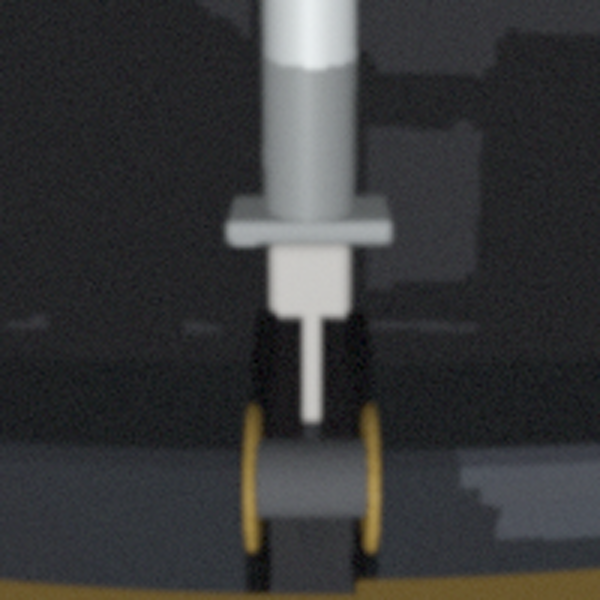

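The crop shows the flange at (310,220) and the handle's white top still visible as a 4 mm strip between the nearly shut fingers. So the fingers are either above the handle or have missed it. I'll probe the real tip height by touch with shut fingers.

```bash
python3 - <<'E'
from h import *
im=cv2.imread("pics/raw_w3.png").mean(2)
for v in range(205,256,3): print(v," ".join("%3d"%x for x in im[v,292:356:2]))
E
python3 -m pendant '[[0,0,-0.03,0,0,0,0],[0,0,-0.06,0,0,0,0],[0,0,-0.06,0,0,0,0],[0,0,-0.04,0,0,0,0],[0,0,-0.03,0,0,0,0],[0,0,-0.026,0,0,0,0],[0,0,-0.026,0,0,0,0]]'
python3 -m pendant '[[0,0,0.003,0,0,0,0],[0,0,0.006,0,0,0,0],[0,0,0.006,0,0,0,0]]'
python3 -m pendant '[[0,0,0.003,0,0,0,0],[0,0,0.005,0,0,0,0],[0,0,0.005,0,0,0,0]]'
```

```text
205  32  66 141 162 163 163 164 162 164 164 164 164 166 165 169 167 168 167 166 164 166 166 166 167 166 165 167 166 162 118  60  54
208  35  62 145 164 168 167 168 167 165 166 167 165 167 166 166 167 165 167 166 167 168 166 167 166 167 165 167 167 159 115  63  59
211  33  44  86 129 139 138 135 112 106 133 155 159 159 161 161 161 160 161 160 161 162 152 124 102 102 108 107 109 100  74  55  50
214  33  36  34  30  33  35  40  42  60 151 188 194 195 195 193 194 193 193 195 195 194 183 129  42  38  49  55  56  53  56  54  57
217  34  37  41  35  33  32  33  40  58 153 192 199 199 199 199 200 198 200 200 197 197 185 130  50  31  47  55  54  58  54  55  58
220  33  41  32  34  32  34  34  34  54 152 192 200 200 200 199 199 199 199 200 199 198 187 129  47  39  48  55  56  51  51  51  53
223  36  39  38  37  33  37  38  34  56 152 193 199 200 200 200 199 197 198 199 197 198 185 132  47  35  47  57  55  56  49  50  49
226  38  32  32  38  37  32  32  33  55 149 192 199 199 199 199 199 198 199 199 199 197 185 129  45  34  45  45  47  45  41  41  35
229  37  33  29  31  38  34  36  36  51 151 
[... 848 characters left out ...]
 23  18  23  36  38  34  37  36
250  35  37  34  25  33  33  16  19  22  20  22  28  16  34 103 190 195 153  40  18  28  12  22  22  22  24  28  31  35  38  34  38
253  29  26  26  34  28  29  16  10  20  16  24  24  23  22 104 187 195 150  43  29  22  23  20   9  13  23  28  33  33  31  32  33
t: 5.43
tcp_pos: [0.4724, -0.263, 0.0263]
eef_rot: [1.0, -0.0, -0.002, -0.001]
ft_force: [-0.2, -0.1, -0.0]
width: 0.0004
grip_force: 0.0
t: 5.68
tcp_pos: [0.4737, -0.2638, 0.0218]
eef_rot: [1.0, -0.0, -0.0, -0.0]
ft_force: [0.4, 0.8, -0.7]
width: 0.0005
grip_force: 0.0
t: 5.93
tcp_pos: [0.4737, -0.2638, 0.0168]
eef_rot: [1.0, -0.0, -0.0, -0.0]
ft_force: [-0.0, 0.1, -1.4]
width: 0.0008
grip_force: 0.0
```

The dark fingertips end on the same image row (235) on and beside the handle, so they are above it. The true tips are about 20 mm higher than the reported TCP z. Probing downwards for contact.

```bash
python3 -m pendant '[[0,0,0.005,0,0,0,0],[0,0,0.01,0,0,0,0],[0,0,0.0145,0,0,0,0],[0,0,0.0145,0,0,0,0]]'
python3 -m pendant '[[0,0,0.001,0,0,0,0],[0,0,0.002,0,0,0,0],[0,0,0.002,0,0,0,0]]'
python3 -m pendant '[[0,0,0.001,0,0,0,0],[0,0,0.002,0,0,0,0],[0,0,0.002,0,0,0,0]]'
```

```text
t: 6.27
tcp_pos: [0.473, -0.2634, 0.0014]
eef_rot: [1.0, -0.0, -0.001, -0.001]
ft_force: [-0.5, -0.3, -0.5]
width: 0.0001
grip_force: 0.0
t: 6.52
tcp_pos: [0.4739, -0.2639, 0.0006]
eef_rot: [1.0, -0.0, -0.0, 0.0]
ft_force: [-0.2, -0.1, 0.9]
width: 0.0003
grip_force: 0.0
t: 6.77
tcp_pos: [0.4739, -0.2639, -0.0014]
eef_rot: [1.0, -0.0, -0.0, 0.0]
ft_force: [-0.3, -0.5, -0.3]
width: 0.0003
grip_force: 0.0
```

```bash
for i in 1 2 3; do python3 -m pendant '[[0,0,0.001,0,0,0,0],[0,0,0.002,0,0,0,0],[0,0,0.002,0,0,0,0]]' | egrep 'tcp|ft'; done
```

```text
tcp_pos: [0.4738, -0.2638, -0.0035]
ft_force: [-0.2, 0.4, -0.5]
tcp_pos: [0.474, -0.2639, -0.005]
ft_force: [-1.7, 0.4, 3.7]
tcp_pos: [0.4741, -0.264, -0.005]
ft_force: [-6.4, 2.7, 17.6]
```

Contact came at reported z = -0.0045, with the handle top at 18 mm, so the real fingertips sit 22.5 mm behind the stated TCP. I'll use that offset from here on.

```bash
python3 -m pendant '[[0,0,-0.02,0,0,0,0],[0,0,-0.035,0,0,0,0.045],[0,0,-0.035,0,0,0,0.045],[0,0,-0.035,0,0,0,0.045],[0,0,-0.035,0,0,0,0.045],[0,0,-0.035,0,0,0,0.045],[0,0,-0.035,0,0,0,0.045],[0,0,-0.02,0,0,0,0.045],[0,0,-0.005,0,0,0,0.045],[0,0,0.006,0,0,0,0.045],[0,0,0.012,0,0,0,0.045],[0,0,0.012,0,0,0,0.045]]'
python3 -m pendant '[[0,0,0,0,0,0,0],[0,0,0,0,0,0,0],[0,0,0,0,0,0,0],[0,0,0,0,0,0,0],[0,0,0,0,0,0,0],[0,0,0,0,0,0,0],[0,0,0,0,0,0,0],[0,0,0,0,0,0,0]]' 50
```

```text
t: 8.52
tcp_pos: [0.4725, -0.2631, -0.0213]
eef_rot: [1.0, -0.0, -0.002, -0.001]
ft_force: [0.9, 0.0, 0.2]
width: 0.0448
grip_force: 0.0
t: 9.18
tcp_pos: [0.4742, -0.2641, -0.0189]
eef_rot: [1.0, -0.0, 0.0, 0.0]
ft_force: [-0.3, 0.7, 2.9]
width: 0.0152
grip_force: 50.0
```

Gripped at 15 mm width and 50 N. Lifting and moving over in front of the middle bay for a look at the shaker and the held bar.

```bash
python3 -m pendant '[[0,0,-0.03,0,0,0,0],[0,0,-0.065,0,0,0,0],[0,0,-0.1,0,0,0,0],[-0.01,0,-0.14,0,0,0,0],[-0.02,-0.03,-0.17,0,0,0,0],[-0.034,-0.06,-0.2,0,0,0,0],[-0.034,-0.1,-0.2,0,0,0,0],[-0.034,-0.14,-0.2,0,0,0,0],[-0.034,-0.18,-0.2,0,0,0,0],[-0.034,-0.22,-0.2,0,0,0,0],[-0.034,-0.25,-0.2,0,0,0,0],[-0.034,-0.264,-0.2,0,0,0,0]]'
python3 -m pendant '[[0,0,0,0,0,0,0],[0,0,0,0,0,0,0]]'
python3 - <<'E'
from h import *
c=ctrl.get_calibration("wrist");im=ctrl.camera("wrist")[:,:,::-1]
np.save("pics/w4.npy",c["cam_to_world"]);cv2.imwrite("pics/raw_w4.png",im);cv2.imwrite("pics/w4.png",cv2.resize(im[:300],(800,375),interpolation=cv2.INTER_CUBIC))
print(ctrl.state()["tcp_pos"],yaw())
E
```

```text
t: 10.18
tcp_pos: [0.4393, 0.0051, 0.1807]
eef_rot: [1.0, 0.003, 0.0, -0.0]
ft_force: [-0.6, 0.5, -1.4]
width: 0.0159
grip_force: 50.0
t: 10.35
tcp_pos: [0.4397, 0.0005, 0.1805]
eef_rot: [1.0, 0.001, -0.0, 0.0]
ft_force: [0.4, -0.4, -1.3]
width: 0.0154
grip_force: 50.0
[ 0.43974647 -0.0007277   0.18039831] -0.0005521881870146798
```

View pics/w4.png

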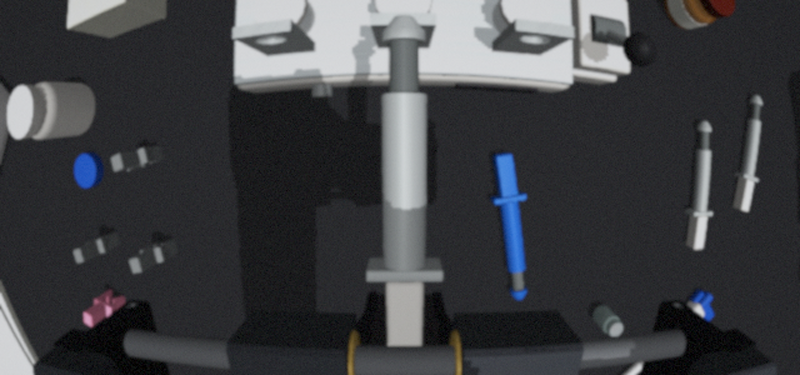

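The held bar runs straight ahead, tip at (403,25). Two clips' heads are at (120,160) and (85,250), the third at (145,262). The front brackets of bays 1 and 3 are at about (273,38) and (533,38). I'll enlarge those.

Run:
```python
from h import *
im=cv2.imread("pics/raw_w4.png")
A=cv2.resize(im[0:75,180:260],(480,450),interpolation=cv2.INTER_CUBIC)[:, :400];B=cv2.resize(im[0:75,390:470],(480,450),interpolation=cv2.INTER_CUBIC)[:,:400]
C=cv2.resize(im[112:225,55:145],None,fx=2,fy=2)
cv2.imwrite("pics/c5.png",np.vstack([np.hstack([A,B]),cv2.resize(im[115:222,55:355],(800,285))[:150]]))
```

```text
(no output)
```

View pics/c5.png

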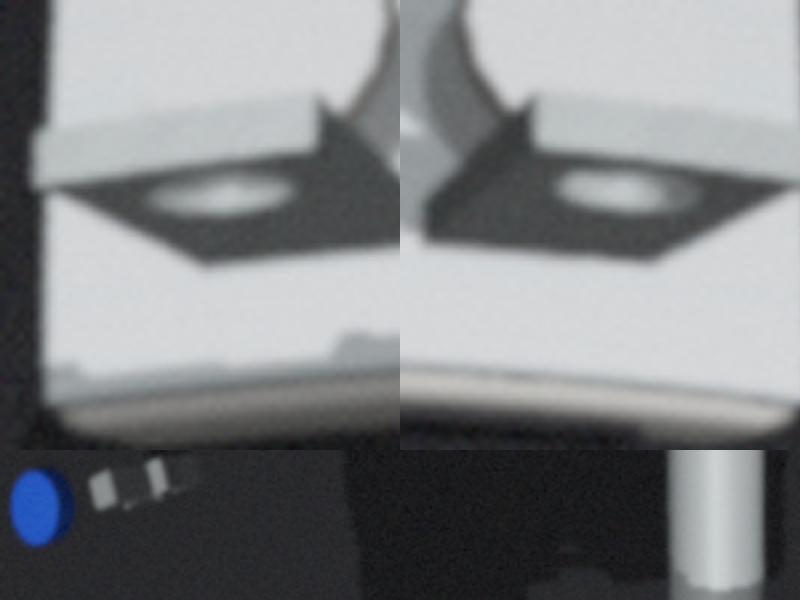

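Both front brackets are clear. Bay 1's top face runs from (33,188) to (318,152) along its front edge and bay 3's from (532,152). I compute the shaker pose from these corners.

Run:
```python
from h import *
c=ctrl.get_calibration("wrist");c["cam_to_world"]=np.load("pics/w4.npy")
L=lambda x,y:(x/6+180,y/6);R=lambda x,y:((x-400)/6+390,y/6)
for n,px,z in [("b1 fl",L(33,188),.128),("b1 fr",L(318,152),.128),("b1 bl",L(38,130),.128),("b1 br",L(318,95),.128),("b3 fl",R(532,152),.128),("b3 fr~",(457.5,30.7),.128),("b3 bl",R(538,95),.128),("b1 base fl",L(205,265),.058),("b3 base fr",R(655,262),.058),("b3 base fl",R(425,240),.058),("plate corner",L(45,400),.058)]:
    print(n,onz(c,*px,z,True).round(4))
# held bar: tip & axis centre columns
im=cv2.imread("pics/raw_w4.png").min(2).astype(int)
for v in (90,110,130,150):
    u=np.nonzero(im[v,295:350]>80)[0]+295;print(v,u.min(),u.max(),[onz(c,u.mean(),v,.21,True).round(4)])
# clips, wrist: bright blobs
m=((im>75)).astype(np.uint8)[110:225,55:145];n,l,st,ce=cv2.connectedComponentsWithStats(m)
for i in range(1,n):
    if st[i][4]>20:print(st[i]+[55,110,0,0,0],(ce[i]+[55,110]).round(1))
```

```text
b1 fl [0.5902 0.1123 0.128 ]
b1 fr [0.5899 0.0711 0.128 ]
b1 bl [0.5987 0.1118 0.128 ]
b1 br [0.5981 0.0713 0.128 ]
b3 fl [ 0.5899 -0.0687  0.128 ]
b3 fr~ [ 0.5904 -0.108   0.128 ]
b3 bl [ 0.5981 -0.0697  0.128 ]
b1 base fl [0.5914 0.1116 0.058 ]
b3 base fr [ 0.5921 -0.1109  0.058 ]
b3 base fl [ 0.592  -0.0701  0.058 ]
plate corner [0.5706 0.1419 0.058 ]
90 306 340 [array([0.5302, 0.0008, 0.21  ])]
110 306 340 [array([0.5201, 0.0008, 0.21  ])]
130 306 340 [array([0.5099, 0.0008, 0.21  ])]
150 306 340 [array([0.4996, 0.0008, 0.21  ])]
[110 118   9  15  90] [113.5 124.9]
[ 88 123  11  15 122] [ 93.2 129.7]
[ 76 191   8  12  64] [ 79.9 196.6]
[122 197   9  14  86] [126.3 203.5]
[ 58 199   9  12  78] [ 62.3 204.3]
[103 206  11  13 111] [107.9 212. ]
```

The shaker is at (0.621, 0.001) with yaw about 0, bay y's at +0.091, 0.001 and -0.089, and heights consistent. Lining up with bay 1.

```bash
python3 -m pendant '[[0,-0.04,0,0,0,0,0],[0,-0.08,0,0,0,0,0],[0,-0.091,0.03,0,0,0,0],[0,-0.091,0.06,0,0,0,0],[0,-0.091,0.085,0,0,0,0],[0,-0.091,0.098,0,0,0,0],[0,-0.091,0.098,0,0,0,0],[0,-0.091,0.098,0,0,0,0]]'
python3 -m pendant '[[0.015,0,0,0,0,0,0],[0.03,0,0,0,0,0,0],[0.04,0,0,0,0,0,0],[0.05,0,0,0,0,0,0],[0.06,0,0,0,0,0,0],[0.07,0,0,0,0,0,0],[0.07,0,0,0,0,0,0]]'
```

```text
t: 11.07
tcp_pos: [0.4397, 0.0898, 0.0821]
eef_rot: [1.0, -0.001, -0.001, -0.0]
ft_force: [-0.3, -0.4, -0.6]
width: 0.0157
grip_force: 50.0
t: 11.65
tcp_pos: [0.5121, 0.091, 0.083]
eef_rot: [1.0, -0.001, 0.001, -0.0]
ft_force: [0.4, 0.3, -1.1]
width: 0.0154
grip_force: 50.0
```

```bash
python3 -m pendant '[[0.01,0,0,0,0,0,0],[0.02,0,0,0,0,0,0],[0.03,0,0,0,0,0,0],[0.04,0,0,0,0,0,0],[0.046,0,0,0,0,0,0],[0.046,0,0,0,0,0,0]]';python3 -m pendant '[[0.002,0,0,0,0,0,0],[0.005,0,0,0,0,0,0],[0.008,0,0,0,0,0,0],[0.01,0,0,0,0,0,0],[0.01,0,0,0,0,0,0]]'
```

```text
t: 12.15
tcp_pos: [0.5574, 0.0911, 0.0825]
eef_rot: [1.0, -0.0, 0.0, -0.0]
ft_force: [0.1, -1.4, -1.2]
width: 0.0155
grip_force: 50.0
t: 12.57
tcp_pos: [0.5632, 0.0912, 0.082]
eef_rot: [1.0, 0.0, -0.003, 0.001]
ft_force: [-6.4, 0.8, 2.8]
width: 0.0156
grip_force: 50.0
```

```bash
python3 -m pendant '[[0.002,0,0,0,0,0,0],[0.003,0,0,0,0,0,0],[0.003,0,0,0,0,0,0]]';python3 -m pendant '[[-0.003,0,0.003,0,0,0,0],[-0.003,0,0.003,0,0,0,0.045],[-0.003,0,0.003,0,0,0,0.045],[-0.003,0,0.003,0,0,0,0.045],[-0.003,0,0.003,0,0,0,0.045],[-0.003,0,0.003,0,0,0,0.045],[-0.003,0,0.003,0,0,0,0.045],[-0.003,0,-0.02,0,0,0,0.045],[-0.003,0,-0.06,0,0,0,0.045],[-0.003,0,-0.1,0,0,0,0.045]]'
python3 - <<'E'
from h import *
c=ctrl.get_calibration("wrist");im=ctrl.camera("wrist")[:,:,::-1]
np.save("pics/w5.npy",c["cam_to_world"]);cv2.imwrite("pics/raw_w5.png",im);cv2.imwrite("pics/w5.png",cv2.resize(im[:300],(800,375),interpolation=cv2.INTER_CUBIC))
print(ctrl.state()["tcp_pos"],yaw())
ct=ctrl.get_calibration("top");t=ctrl.camera("top")[:,:,::-1]
for o in barmeas(t,ct,(405,150,495,250),80,False):print({k:np.round(v,3) for k,v in o.items()})
E
```

```text
t: 12.82
tcp_pos: [0.5631, 0.0912, 0.0814]
eef_rot: [1.0, 0.0, -0.006, 0.001]
ft_force: [-12.7, -0.3, 5.9]
width: 0.0151
grip_force: 50.0
t: 13.65
tcp_pos: [0.5647, 0.0908, 0.1825]
eef_rot: [1.0, -0.0, -0.002, -0.0]
ft_force: [1.9, 0.1, 1.0]
width: 0.0444
grip_force: 0.0
[0.57016452 0.09233416 0.19243593] -4.420804435001669e-06
{'area': np.int64(407), 'L': np.float64(0.152), 'h': array([ 0.412, -0.349]), 't': array([ 0.564, -0.34 ]), 'ang': np.float64(3.447), 'hc': array([ 0.43 , -0.349]), 'lo': array([449.583, 231.417]), 'hi': array([444.   , 174.625])}
{'area': np.int64(403), 'L': np.float64(0.15), 'h': array([ 0.464, -0.428]), 't': array([ 0.613, -0.442]), 'ang': np.float64(-5.559), 'hc': array([ 0.481, -0.43 ]), 'lo': array([479.5  , 210.429]), 'hi': array([481.714, 154.571])}
```

View pics/w5.png

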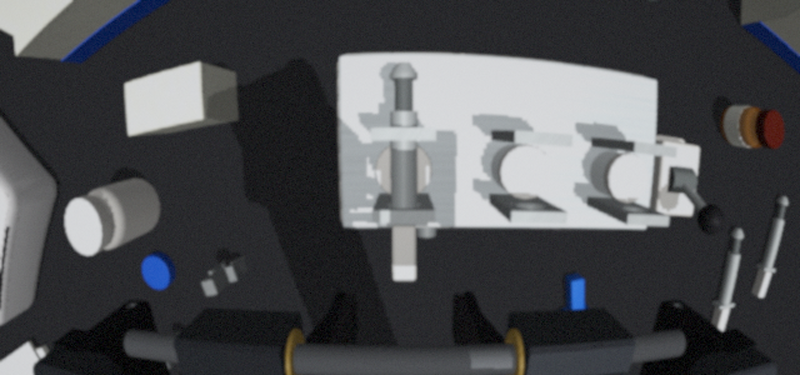

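Bar 1 is home in bay 1: flange against the front bracket at (403,205), groove beyond the rear bracket at (403,92). The other bars haven't moved. Next is bar B, handle centre (0.433, -0.348), yaw +3.5°.

```bash
python3 -m pendant '[[-0.02,0.03,0,0,0,0,0.045],[-0.04,0.065,0,0,0,0,0.045],[-0.06,0.1,0,0,0,0,0.045],[-0.08,0.13,0,0,0,0,0.045],[-0.1,0.165,0,0,0,0,0.045],[-0.132,0.2,0,0,0,-0.061,0.045],[-0.132,0.24,0,0,0,-0.061,0.045],[-0.132,0.28,0,0,0,-0.061,0.045],[-0.132,0.32,0,0,0,-0.061,0.045],[-0.132,0.36,0,0,0,-0.061,0.045],[-0.132,0.4,0,0,0,-0.061,0.045],[-0.132,0.439,0,0,0,-0.061,0.045]]'
python3 -m pendant '[[0,0,0.04,0,0,0,0.045],[0,0,0.08,0,0,0,0.045],[0,0,0.12,0,0,0,0.045],[0,0,0.12,0,0,0,0.045],[0,0,0.12,0,0,0,0.045]]'
python3 - <<'E'
from h import *
c=ctrl.get_calibration("wrist");im=ctrl.camera("wrist")[:,:,::-1]
for o in barmeas(im,c,(250,0,490,245),85,True):print({k:np.round(v,4) for k,v in o.items()})
print(ctrl.state()["tcp_pos"],yaw(),rel([.433,-.348,-.0185]))
E
```

```text
t: 14.75
tcp_pos: [0.4334, -0.3502, 0.1824]
eef_rot: [1.0, 0.03, -0.0, 0.0]
ft_force: [0.8, 1.0, 0.4]
width: 0.0449
grip_force: 0.0
t: 15.17
tcp_pos: [0.4324, -0.3466, 0.0609]
eef_rot: [1.0, 0.031, -0.002, -0.002]
ft_force: [-0.2, 1.1, 1.2]
width: 0.0451
grip_force: 0.0
{'area': np.int64(4989), 'L': np.float64(0.1612), 'h': array([ 0.4058, -0.3464]), 't': array([ 0.5668, -0.3386]), 'ang': np.float64(2.7973), 'hc': array([ 0.4241, -0.3457]), 'lo': array([317.1746, 235.2698]), 'hi': array([323.7368,  41.9474])}
{'area': np.int64(4872), 'L': np.float64(0.1611), 'h': array([ 0.4562, -0.4258]), 't': array([ 0.6165, -0.4418]), 'ang': np.float64(-5.6852), 'hc': array([ 0.4758, -0.4277]), 'lo': array([419.4118, 183.7647]), 'hi': array([454.7551,   1.8367])}
[ 0.43444721 -0.34800227  0.0635518 ] 0.061144049612391484 [-0.00147641 -0.00010811  0.0820512 ]
```

```bash
python3 -m pendant '[[-0.001,-0.001,0.03,0,0,0,0.045],[-0.001,-0.001,0.055,0,0,0,0.045],[-0.001,-0.001,0.072,0,0,0,0.045],[-0.001,-0.001,0.081,0,0,0,0.045],[-0.001,-0.001,0.081,0,0,0,0.045],[-0.001,-0.001,0.081,0,0,0,0],[-0.001,-0.001,0.081,0,0,0,0],[-0.001,-0.001,0.081,0,0,0,0],[-0.001,-0.001,0.081,0,0,0,0],[-0.001,-0.001,0.081,0,0,0,0],[-0.001,-0.001,0.081,0,0,0,0],[-0.001,-0.001,0.081,0,0,0,0]]' 50;  python3 -m pendant '[[0,0,0,0,0,0,0],[0,0,0,0,0,0,0]]'
```

```text
t: 16.22
tcp_pos: [0.4332, -0.3472, -0.0177]
eef_rot: [1.0, 0.03, 0.0, 0.0]
ft_force: [-0.5, 0.0, 3.7]
width: 0.0153
grip_force: 50.0
t: 16.38
tcp_pos: [0.4332, -0.3472, -0.0177]
eef_rot: [1.0, 0.03, 0.0, 0.0]
ft_force: [-0.9, 0.7, 6.4]
width: 0.0156
grip_force: 50.0
```

```bash
python3 -m pendant '[[0,0,-0.03,0,0,0,0],[0,0,-0.07,0,0,0,0],[0,0,-0.11,0,0,0,0],[0,0,-0.15,0,0,0,0],[0.003,-0.03,-0.175,0,0,0.02,0],[0.006,-0.07,-0.18,0,0,0.061,0],[0.009,-0.11,-0.18,0,0,0.061,0],[0.012,-0.15,-0.18,0,0,0.061,0],[0.016,-0.19,-0.18,0,0,0.061,0],[0.02,-0.23,-0.18,0,0,0.061,0],[0.024,-0.27,-0.18,0,0,0.061,0],[0.026,-0.31,-0.18,0,0,0.061,0]]';python3 -m pendant '[[0.002,-0.036,0,0,0,0,0],[0.002,-0.036,0,0,0,0,0],[0.002,-0.036,0,0,0,0,0]]'
python3 - <<'E'
from h import *
c=ctrl.get_calibration("wrist");im=ctrl.camera("wrist")[:,:,::-1].min(2).astype(int)
s=ctrl.state();print(s["tcp_pos"],yaw(),rel([.44,.001,.083]))
for v in (90,110,130,150):
    u=np.nonzero(im[v,290:360]>80)[0]+290;print(v,u.min(),u.max(),onz(c,u.mean(),v,s["tcp_pos"][2]+.027,True).round(4))
E
```

```text
t: 17.38
tcp_pos: [0.4395, -0.034, 0.1613]
eef_rot: [1.0, -0.0, -0.0, 0.0]
ft_force: [1.0, 0.8, -1.1]
width: 0.0154
grip_force: 50.0
t: 17.63
tcp_pos: [0.4417, 0.0022, 0.1615]
eef_rot: [1.0, 0.003, -0.0, 0.0]
ft_force: [-0.4, -0.9, -1.2]
width: 0.0155
grip_force: 50.0
[4.41654931e-01 2.56513513e-04 1.61331601e-01] 0.001593060425817717 [-0.00161516 -0.00081324  0.07833174]
90 305 340 [0.5324 0.0031 0.1883]
110 306 340 [0.522  0.0028 0.1883]
130 306 340 [0.5117 0.0028 0.1883]
150 306 340 [0.5012 0.0027 0.1883]
```

```bash
python3 -m pendant '[[-0.002,0,0.03,0,0,0,0],[-0.002,0,0.055,0,0,0,0],[-0.002,0,0.072,0,0,0,0],[-0.002,0,0.078,0,0,0,0],[-0.002,0,0.078,0,0,0,0],[-0.002,0,0.078,0,0,0,0]]'
python3 -m pendant '[[0.015,0,0,0,0,0,0],[0.03,0,0,0,0,0,0],[0.04,0,0,0,0,0,0],[0.05,0,0,0,0,0,0],[0.06,0,0,0,0,0,0],[0.07,0,0,0,0,0,0],[0.07,0,0,0,0,0,0]]'
```

```text
t: 18.18
tcp_pos: [0.4403, -0.0007, 0.084]
eef_rot: [1.0, -0.001, 0.0, -0.0]
ft_force: [-0.1, 0.0, -1.0]
width: 0.0155
grip_force: 50.0
t: 18.77
tcp_pos: [0.5121, 0.0001, 0.084]
eef_rot: [1.0, -0.0, 0.001, -0.0]
ft_force: [-0.3, 0.1, -1.2]
width: 0.0153
grip_force: 50.0
```

```bash
python3 -m pendant '[[0.01,0,0,0,0,0,0],[0.02,0,0,0,0,0,0],[0.03,0,0,0,0,0,0],[0.04,0,0,0,0,0,0],[0.046,0,0,0,0,0,0],[0.046,0,0,0,0,0,0]]';python3 -m pendant '[[0.002,0,0,0,0,0,0],[0.005,0,0,0,0,0,0],[0.008,0,0,0,0,0,0],[0.01,0,0,0,0,0,0],[0.01,0,0,0,0,0,0]]'
```

```text
t: 19.27
tcp_pos: [0.5574, 0.0002, 0.0835]
eef_rot: [1.0, -0.0, 0.0, -0.0]
ft_force: [-0.8, -0.7, -0.6]
width: 0.0152
grip_force: 50.0
t: 19.68
tcp_pos: [0.5642, 0.0, 0.0832]
eef_rot: [1.0, -0.0, -0.002, 0.0]
ft_force: [-4.3, -0.3, 1.5]
width: 0.0153
grip_force: 50.0
```

```bash
python3 -m pendant '[[0.002,0,0,0,0,0,0],[0.003,0,0,0,0,0,0],[0.003,0,0,0,0,0,0]]';python3 -m pendant '[[-0.003,0,0.003,0,0,0,0],[-0.003,0,0.003,0,0,0,0.045],[-0.003,0,0.003,0,0,0,0.045],[-0.003,0,0.003,0,0,0,0.045],[-0.003,0,0.003,0,0,0,0.045],[-0.003,0,0.003,0,0,0,0.045],[-0.003,0,0.003,0,0,0,0.045],[-0.003,0,-0.02,0,0,0,0.045],[-0.003,0,-0.06,0,0,0,0.045],[-0.003,0,-0.1,0,0,0,0.045]]'
python3 - <<'E'
from h import *
ct=ctrl.get_calibration("top");t=ctrl.camera("top")[:,:,::-1];cv2.imwrite("pics/raw_t6.png",t)
for o in barmeas(t,ct,(405,150,495,250),80,False):print({k:np.round(v,3) for k,v in o.items()})
print(ctrl.state()["tcp_pos"],rel([.483,-.43,.18]))
E
```

```text
t: 19.93
tcp_pos: [0.5642, 0.0, 0.0826]
eef_rot: [1.0, -0.0, -0.005, 0.001]
ft_force: [-11.2, -0.1, 5.9]
width: 0.0153
grip_force: 50.0
t: 20.77
tcp_pos: [0.5647, 0.0001, 0.1835]
eef_rot: [1.0, 0.0, -0.002, -0.0]
ft_force: [1.0, -0.4, 0.4]
width: 0.0442
grip_force: 0.0
{'area': np.int64(402), 'L': np.float64(0.15), 'h': array([ 0.464, -0.428]), 't': array([ 0.613, -0.442]), 'ang': np.float64(-5.471), 'hc': array([ 0.481, -0.43 ]), 'lo': array([479.733, 210.467]), 'hi': array([481.714, 154.571])}
[5.70278774e-01 5.49438642e-04 1.93407020e-01] [-0.08745274  0.43053266  0.01279843]
```

```bash
python3 -m pendant '[[-0.02,0.035,0,0,0,0,0.045],[-0.03,0.07,0,0,0,0,0.045],[-0.04,0.105,0,0,0,0,0.045],[-0.05,0.145,0,0,0,0,0.045],[-0.06,0.185,0,0,0,0,0.045],[-0.07,0.225,0,0,0,0.095,0.045],[-0.084,0.26,0,0,0,0.095,0.045],[-0.084,0.3,0,0,0,0.095,0.045],[-0.084,0.34,0,0,0,0.095,0.045],[-0.084,0.38,0,0,0,0.095,0.045],[-0.084,0.41,0,0,0,0.095,0.045],[-0.084,0.43,0,0,0,0.095,0.045]]'
python3 -m pendant '[[0,0,0.04,0,0,0,0.045],[0,0,0.08,0,0,0,0.045],[0,0,0.12,0,0,0,0.045],[0,0,0.12,0,0,0,0.045],[0,0,0.12,0,0,0,0.045]]'
python3 - <<'E'
from h import *
c=ctrl.get_calibration("wrist");im=ctrl.camera("wrist")[:,:,::-1]
for o in barmeas(im,c,(250,0,420,245),85,True):print({k:np.round(v,4) for k,v in o.items()})
print(ctrl.state()["tcp_pos"],yaw(),rel([.483,-.43,-.0185]))
E
```

```text
t: 21.82
tcp_pos: [0.4802, -0.4346, 0.1829]
eef_rot: [0.999, -0.05, -0.0, 0.001]
ft_force: [0.3, -0.5, -0.3]
width: 0.045
grip_force: 0.0
t: 22.23
tcp_pos: [0.4804, -0.4287, 0.0616]
eef_rot: [0.999, -0.047, -0.002, -0.002]
ft_force: [0.6, -0.4, 0.9]
width: 0.0453
grip_force: 0.0
{'area': np.int64(4646), 'L': np.float64(0.156), 'h': array([ 0.4597, -0.4237]), 't': array([ 0.6148, -0.4402]), 'ang': np.float64(-6.099), 'hc': array([ 0.4773, -0.4257]), 'lo': array([320.2925, 229.8962]), 'hi': array([322.1324,  41.3676])}
[ 0.48246711 -0.4301617   0.06461736] -0.09498369836681843 [ 0.00046474 -0.00022976  0.08311761]
```

```bash
python3 -m pendant '[[0.001,-0.001,0.03,0,0,0,0.045],[0.001,-0.001,0.055,0,0,0,0.045],[0.001,-0.001,0.072,0,0,0,0.045],[0.001,-0.001,0.081,0,0,0,0.045],[0.001,-0.001,0.081,0,0,0,0.045],[0.001,-0.001,0.081,0,0,0,0],[0.001,-0.001,0.081,0,0,0,0],[0.001,-0.001,0.081,0,0,0,0],[0.001,-0.001,0.081,0,0,0,0],[0.001,-0.001,0.081,0,0,0,0],[0.001,-0.001,0.081,0,0,0,0],[0.001,-0.001,0.081,0,0,0,0]]' 50;  python3 -m pendant '[[0,0,0,0,0,0,0],[0,0,0,0,0,0,0]]'
```

```text
t: 23.28
tcp_pos: [0.4833, -0.4293, -0.0166]
eef_rot: [0.999, -0.048, 0.0, 0.0]
ft_force: [0.4, 1.1, 3.1]
width: 0.0158
grip_force: 50.0
t: 23.45
tcp_pos: [0.4833, -0.4293, -0.0166]
eef_rot: [0.999, -0.048, 0.0, 0.0]
ft_force: [-0.4, 0.2, 5.4]
width: 0.0154
grip_force: 50.0
```

```bash
python3 -m pendant '[[0,0,-0.03,0,0,0,0],[0,0,-0.07,0,0,0,0],[0,0,-0.11,0,0,0,0],[-0.005,0,-0.15,0,0,0,0],[-0.02,-0.03,-0.175,0,0,-0.03,0],[-0.03,-0.07,-0.18,0,0,-0.095,0],[-0.04,-0.11,-0.18,0,0,-0.095,0],[-0.05,-0.15,-0.18,0,0,-0.095,0],[-0.055,-0.19,-0.18,0,0,-0.095,0],[-0.06,-0.23,-0.18,0,0,-0.095,0],[-0.065,-0.27,-0.18,0,0,-0.095,0],[-0.075,-0.31,-0.18,0,0,-0.095,0]]';python3 -m pendant '[[0,-0.023,0,0,0,0,0],[0,-0.023,0,0,0,0,0],[0,-0.023,0,0,0,0,0],[0,-0.023,0,0,0,0,0]]'
python3 - <<'E'
from h import *
c=ctrl.get_calibration("wrist");im=ctrl.camera("wrist")[:,:,::-1].min(2).astype(int)
s=ctrl.state();print(s["tcp_pos"],yaw(),rel([.44,-.09,.0845]))
for v in (90,110,130,150):
    u=np.nonzero(im[v,290:360]>80)[0]+290;print(v,u.min(),u.max(),onz(c,u.mean(),v,s["tcp_pos"][2]+.027,True).round(4))
E
```

```text
t: 24.45
tcp_pos: [0.4375, -0.1114, 0.1622]
eef_rot: [1.0, -0.0, 0.0, 0.0]
ft_force: [0.3, 1.3, -0.1]
width: 0.0155
grip_force: 50.0
t: 24.78
tcp_pos: [0.4375, -0.0914, 0.1624]
eef_rot: [1.0, -0.0, -0.0, 0.0]
ft_force: [-1.0, -0.7, -0.9]
width: 0.0155
grip_force: 50.0
[ 0.43756156 -0.09176992  0.16237214] -0.0021866386733665976 [ 0.00246425 -0.00179579  0.07787073]
90 305 340 [ 0.5282 -0.091   0.1894]
110 305 340 [ 0.5179 -0.091   0.1894]
130 306 339 [ 0.5075 -0.0909  0.1894]
150 306 339 [ 0.497  -0.0909  0.1894]
```

```bash
python3 -m pendant '[[0.002,-0.0015,0.03,0,0,0,0],[0.002,-0.0015,0.055,0,0,0,0],[0.002,-0.0015,0.072,0,0,0,0],[0.002,-0.0015,0.078,0,0,0,0],[0.002,-0.0015,0.078,0,0,0,0],[0.002,-0.0015,0.078,0,0,0,0]]'
python3 -m pendant '[[0.015,0,0,0,0,0,0],[0.03,0,0,0,0,0,0],[0.04,0,0,0,0,0,0],[0.05,0,0,0,0,0,0],[0.06,0,0,0,0,0,0],[0.07,0,0,0,0,0,0],[0.07,0,0,0,0,0,0]]'
python3 -m pendant '[[0.01,0,0,0,0,0,0],[0.02,0,0,0,0,0,0],[0.03,0,0,0,0,0,0],[0.04,0,0,0,0,0,0],[0.046,0,0,0,0,0,0],[0.046,0,0,0,0,0,0]]'
```

```text
t: 25.33
tcp_pos: [0.4401, -0.0896, 0.085]
eef_rot: [1.0, -0.001, 0.0, -0.0]
ft_force: [-0.0, -1.3, -1.1]
width: 0.0155
grip_force: 50.0
t: 25.92
tcp_pos: [0.5118, -0.0886, 0.085]
eef_rot: [1.0, 0.0, 0.001, -0.0]
ft_force: [-0.0, -1.2, -0.2]
width: 0.0153
grip_force: 50.0
t: 26.42
tcp_pos: [0.5573, -0.0885, 0.0846]
eef_rot: [1.0, 0.0, 0.0, -0.0]
ft_force: [0.9, -0.5, -0.6]
width: 0.0151
grip_force: 50.0
```

```bash
python3 -m pendant '[[0.002,0,0,0,0,0,0],[0.005,0,0,0,0,0,0],[0.008,0,0,0,0,0,0],[0.01,0,0,0,0,0,0],[0.01,0,0,0,0,0,0]]'; python3 -m pendant '[[0.002,0,0,0,0,0,0],[0.003,0,0,0,0,0,0],[0.003,0,0,0,0,0,0]]'
```

```text
t: 26.83
tcp_pos: [0.565, -0.0889, 0.0844]
eef_rot: [1.0, -0.0, -0.001, 0.0]
ft_force: [-3.2, 0.7, -0.1]
width: 0.0155
grip_force: 50.0
t: 27.08
tcp_pos: [0.5649, -0.0889, 0.0837]
eef_rot: [1.0, -0.0, -0.004, 0.0]
ft_force: [-9.1, 0.7, 4.4]
width: 0.0152
grip_force: 50.0
```

All three bars are home. Releasing and moving over the clips for a close look.

```bash
python3 -m pendant '[[-0.003,0,0.003,0,0,0,0],[-0.003,0,0.003,0,0,0,0.045],[-0.003,0,0.003,0,0,0,0.045],[-0.003,0,0.003,0,0,0,0.045],[-0.003,0,0.003,0,0,0,0.045],[-0.003,0,0.003,0,0,0,0.045],[-0.003,0,0.003,0,0,0,0.045],[-0.003,0,-0.02,0,0,0,0.045],[-0.003,0,-0.06,0,0,0,0.045],[-0.003,0,-0.1,0,0,0,0.045],[-0.003,0,-0.13,0,0,0,0.045]]'
python3 -m pendant '[[-0.02,-0.035,0,0,0,0,0.06],[-0.04,-0.07,0,0,0,0,0.06],[-0.06,-0.105,0,0,0,0,0.06],[-0.08,-0.14,0,0,0,0,0.06],[-0.1,-0.175,0,0,0,0,0.06],[-0.12,-0.21,0,0,0,0,0.06],[-0.13,-0.25,0,0,0,0,0.06],[-0.14,-0.29,0,0,0,0,0.06],[-0.145,-0.33,0,0,0,0,0.06],[-0.145,-0.37,0,0,0,0,0.06],[-0.145,-0.4,0,0,0,0,0.06],[-0.145,-0.4,0,0,0,0,0.06]]'
python3 -m pendant '[[0,0,0,0,0,0,0.06],[0,0,0,0,0,0,0.06]]'
python3 - <<'E'
from h import *
c=ctrl.get_calibration("wrist");im=ctrl.camera("wrist")[:,:,::-1]
np.save("pics/w7.npy",c["cam_to_world"]);cv2.imwrite("pics/raw_w7.png",im);cv2.imwrite("pics/w7.png",cv2.resize(im[50:250,200:440],(720,600),interpolation=cv2.INTER_CUBIC))
print(ctrl.state()["tcp_pos"],yaw())
E
```

```text
t: 28.0
tcp_pos: [0.5666, -0.0886, 0.2178]
eef_rot: [1.0, 0.0, 0.001, 0.0]
ft_force: [1.0, -0.2, 0.3]
width: 0.0449
grip_force: 0.0
t: 29.0
tcp_pos: [0.4183, 0.3186, 0.215]
eef_rot: [1.0, 0.005, -0.001, -0.003]
ft_force: [-1.1, -0.6, 0.2]
width: 0.0603
grip_force: 0.0
t: 29.17
tcp_pos: [0.421, 0.3105, 0.2143]
eef_rot: [1.0, -0.0, -0.0, 0.0]
ft_force: [0.9, -1.0, 0.1]
width: 0.0598
grip_force: 0.0
[0.42133213 0.30980288 0.21436564] -0.0019462871567719761
```

View pics/w7.png

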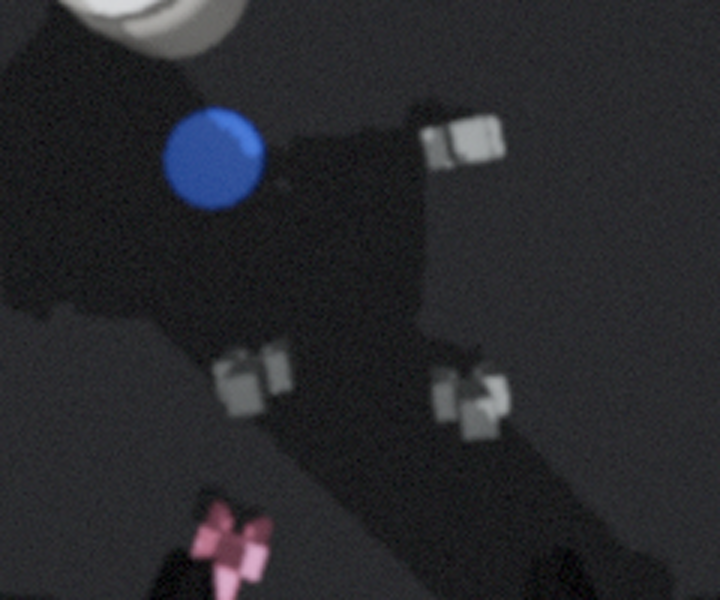

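Three grey clips with their long side roughly along world y, tilted 0-12°. Head tops are at about (478,138), (243,395) and (480,419) in the crop, and the pink decoy is at (232,550). I triangulate with the earlier wrist view.

Run:
```python
from h import *
c=ctrl.get_calibration("wrist");a=dict(c);b=dict(c);a["cam_to_world"]=np.load("pics/w7.npy");b["cam_to_world"]=np.load("pics/w4.npy")
for p,q in (((478,138),(93.2,129.7)),((243,395),(62.3,204.3)),((480,419),(107.9,212.))):
    u=(p[0]/3+200,p[1]/3+50);P,e=tri([ray(a,*u,True),ray(b,*q,True)])
    print("tri",P.round(4),round(e,4),"z64:",onz(a,*u,.064,True).round(4),onz(b,*q,.064,True).round(4))
im=cv2.imread("pics/raw_w7.png");print(im.shape)
g=cv2.GaussianBlur(im,(3,3),0).max(2)
for (x0,y0,x1,y1) in ((335,85,375,110),(268,160,300,195),(338,165,375,200)):
    m=((g[y0:y1,x0:x1]>62)).astype(np.uint8);cn=max(cv2.findContours(m,0,2)[0],key=cv2.contourArea);r=cv2.minAreaRect(cn);print(np.array(r[0])+[x0,y0],r[1],r[2])
```

```text
tri [0.5147 0.2719 0.067 ] 0.0 z64: [0.5147 0.2716 0.064 ] [0.5146 0.2746 0.064 ]
tri [0.4202 0.3582 0.0646] 0.0005 z64: [0.4195 0.3582 0.064 ] [0.4205 0.3588 0.064 ]
tri [0.4108 0.269  0.0648] 0.0006 z64: [0.41   0.2688 0.064 ] [0.4112 0.2697 0.064 ]
(400, 640, 3)
[354.14864922  96.89189148] (16.604297637939453, 27.94782829284668) 80.53767395019531
[278.80000305 178.60000038] (20.57182502746582, 14.310833930969238) 63.43495178222656
[357.  184.5] (23.0, 26.0) 90.0
```

Clip 1's head is at (0.515, 0.272, 0.065), yaw about +9.5°. Grasping it with true tips at z=0.041, which is reported z 0.0185.

```bash
python3 -m pendant '[[0.035,0.014,0,0,0,-0.1,0.045],[0.07,0.028,0,0,0,-0.17,0.045],[0.0935,0.038,0.03,0,0,-0.17,0.045],[0.0935,0.038,0.07,0,0,-0.17,0.045],[0.0935,0.038,0.11,0,0,-0.17,0.045],[0.0935,0.038,0.125,0,0,-0.17,0.045],[0.0935,0.038,0.125,0,0,-0.17,0.045],[0.0935,0.038,0.125,0,0,-0.17,0.045]]'
python3 - <<'E'
from h import *
c=ctrl.get_calibration("wrist");im=ctrl.camera("wrist")[:,:,::-1]
s=ctrl.state();cv2.imwrite("pics/w8.png",cv2.resize(im[60:310,170:470],(720,600),interpolation=cv2.INTER_CUBIC))
print(s["tcp_pos"],yaw(),rel([.5147,.272,.0185]),proj(c,[.5147,.272,.064],True),proj(c,s["tcp_pos"]+[0,0,.0225],True))
E
```

```text
t: 29.88
tcp_pos: [0.5146, 0.2713, 0.0895]
eef_rot: [0.996, 0.084, -0.0, 0.001]
ft_force: [1.3, -0.3, 0.7]
width: 0.0454
grip_force: 0.0
[0.51550596 0.27247301 0.09099678] 0.16807372303449858 [-0.00101485  0.00030612  0.07249505] (np.float64(322.3731045447541), np.float64(220.35110723398563)) (np.float64(321.72832490917534), np.float64(249.38158367502479))
```

View pics/w8.png

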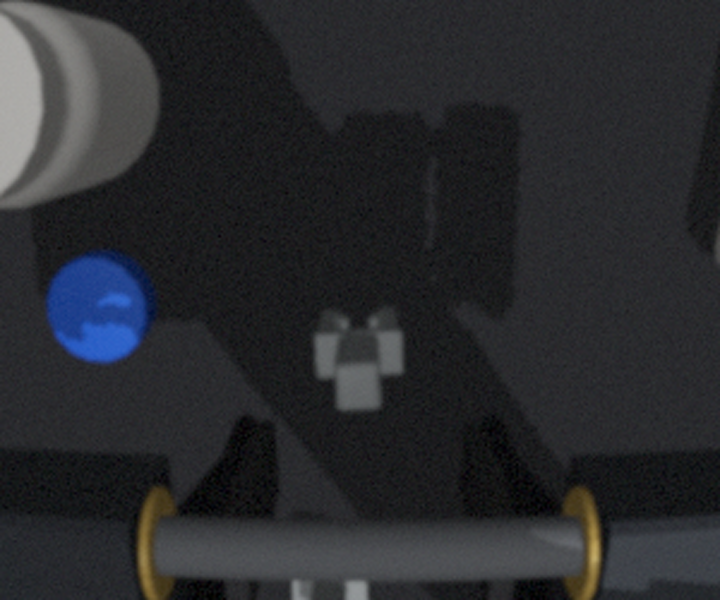

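The clip is square to the tool and sits between the fingers, head top at (358,387) against a predicted (365,385), about 2 mm to the left. Down and grip.

```bash
python3 -m pendant '[[-0.001,-0.0015,0.03,0,0,0,0.045],[-0.001,-0.0015,0.055,0,0,0,0.045],[-0.001,-0.0015,0.072,0,0,0,0.045],[-0.001,-0.0015,0.072,0,0,0,0.045],[-0.001,-0.0015,0.072,0,0,0,0.045],[-0.001,-0.0015,0.072,0,0,0,0],[-0.001,-0.0015,0.072,0,0,0,0],[-0.001,-0.0015,0.072,0,0,0,0],[-0.001,-0.0015,0.072,0,0,0,0],[-0.001,-0.0015,0.072,0,0,0,0],[-0.001,-0.0015,0.072,0,0,0,0],[-0.001,-0.0015,0.072,0,0,0,0]]' 40;  python3 -m pendant '[[0,0,0,0,0,0,0],[0,0,0,0,0,0,0]]'
```

```text
t: 30.93
tcp_pos: [0.5133, 0.2745, 0.0179]
eef_rot: [0.996, 0.085, 0.0, 0.0]
ft_force: [-0.2, -1.5, 2.8]
width: 0.0135
grip_force: 40.0
t: 31.1
tcp_pos: [0.5134, 0.2746, 0.0179]
eef_rot: [0.996, 0.085, 0.0, 0.0]
ft_force: [-1.1, 0.0, 3.2]
width: 0.0135
grip_force: 40.0
```

Clip gripped at 13.5 mm width. Carrying it over the bay-1 groove.

```bash
python3 -m pendant '[[0,0,-0.035,0,0,0,0],[0,0,-0.075,0,0,0,0],[0,0,-0.115,0,0,0,0],[0,0,-0.15,0,0,0,0],[0.02,0.03,-0.165,0,0,0.05,0],[0.04,0.065,-0.165,0,0,0.12,0],[0.06,0.1,-0.165,0,0,0.168,0],[0.08,0.135,-0.165,0,0,0.168,0],[0.1,0.165,-0.165,0,0,0.168,0],[0.12,0.195,-0.165,0,0,0.168,0],[0.126,0.2075,-0.165,0,0,0.168,0],[0.126,0.2075,-0.165,0,0,0.168,0]]';python3 -m pendant '[[0,0,0.01,0,0,0,0],[0,0,0.02,0,0,0,0],[0,0,0.02,0,0,0,0],[0,0,0.02,0,0,0,0]]'
python3 - <<'E'
from h import *
c=ctrl.get_calibration("wrist");im=ctrl.camera("wrist")[:,:,::-1]
s=ctrl.state();np.save("pics/w9.npy",c["cam_to_world"]);cv2.imwrite("pics/raw_w9.png",im);cv2.imwrite("pics/w9.png",cv2.resize(im[60:310,170:470],(720,600),interpolation=cv2.INTER_CUBIC))
print(s["tcp_pos"],yaw(),rel([.672,.091,.1055]))
for n,p in (("groove lo",[.662,.091,.1135]),("groove hi",[.684,.091,.1135]),("rear br top",[.651,.091,.128]),("clip head top",s["tcp_pos"]+[0.001,0,.046])):print(n,np.round(proj(c,p,True),1))
E
```

```text
t: 32.1
tcp_pos: [0.6745, 0.0853, 0.1808]
eef_rot: [1.0, -0.003, -0.001, 0.001]
ft_force: [0.6, -0.8, -0.9]
width: 0.0139
grip_force: 40.0
t: 32.43
tcp_pos: [0.6707, 0.0929, 0.1614]
eef_rot: [1.0, 0.002, -0.001, 0.0]
ft_force: [-0.1, 0.3, -0.2]
width: 0.0137
grip_force: 40.0
[0.67129484 0.0927556  0.16222414] 0.004384509675801688 [0.0007531  0.00174944 0.05672371]
groove lo [325.7 220.4]
groove hi [325.9 194.5]
rear br top [325.8 240.2]
clip head top [323.9 268. ]
```

View pics/w9.png

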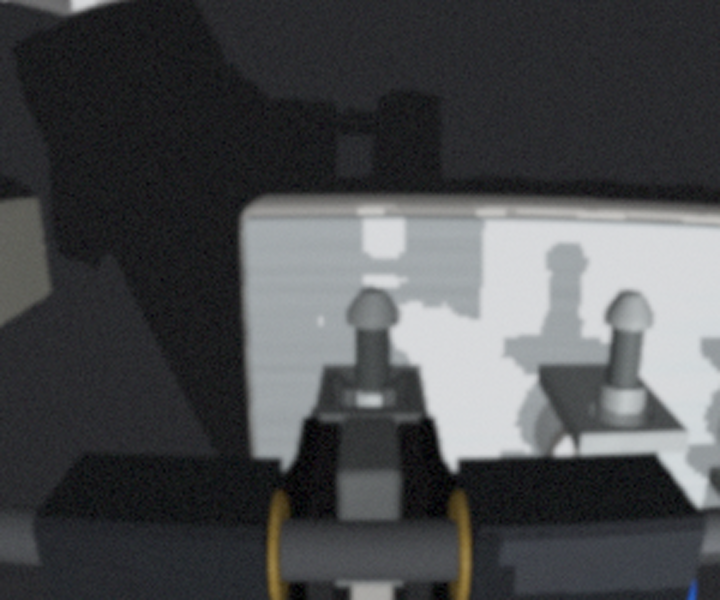

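The groove of the bay-1 bar lies at x of about 0.6715 between (372,390) and (372,328), and the clip's column matches to within 1 mm. Descending, then pressing.

```bash
python3 -m pendant '[[-0.0005,0.0013,0.015,0,0,0,0],[-0.0005,0.0013,0.03,0,0,0,0],[-0.0005,0.0013,0.038,0,0,0,0],[-0.0005,0.0013,0.038,0,0,0,0],[-0.0005,0.0013,0.038,0,0,0,0]]' 60; python3 -m pendant '[[0,0,0.004,0,0,0,0],[0,0,0.008,0,0,0,0],[0,0,0.012,0,0,0,0],[0,0,0.012,0,0,0,0]]';python3 -m pendant '[[0,0,0.002,0,0,0,0],[0,0,0.004,0,0,0,0],[0,0,0.006,0,0,0,0],[0,0,0.006,0,0,0,0]]'
```

```text
t: 32.9
tcp_pos: [0.6717, 0.0904, 0.1248]
eef_rot: [1.0, 0.001, -0.0, -0.0]
ft_force: [-0.3, -0.6, -0.1]
width: 0.0138
grip_force: 60.0
t: 33.23
tcp_pos: [0.6727, 0.0908, 0.1133]
eef_rot: [1.0, 0.001, 0.001, -0.0]
ft_force: [0.8, 1.0, 1.1]
width: 0.0135
grip_force: 60.0
t: 33.57
tcp_pos: [0.6711, 0.0893, 0.1055]
eef_rot: [1.0, 0.001, -0.001, 0.0]
ft_force: [1.0, 1.2, -0.6]
width: 0.0132
grip_force: 60.0
```

```bash
python3 -m pendant '[[0,0,0.001,0,0,0,0],[0,0,0.002,0,0,0,0],[0,0,0.002,0,0,0,0],[0,0,0.002,0,0,0,0]]';python3 -m pendant '[[0,0,0.001,0,0,0,0],[0,0,0.002,0,0,0,0],[0,0,0.002,0,0,0,0],[0,0,0.002,0,0,0,0]]'
```

```text
t: 33.9
tcp_pos: [0.6717, 0.0899, 0.1045]
eef_rot: [1.0, 0.001, -0.0, 0.0]
ft_force: [0.2, 0.9, 0.6]
width: 0.0136
grip_force: 60.0
t: 34.23
tcp_pos: [0.672, 0.0904, 0.1039]
eef_rot: [1.0, 0.001, 0.0, -0.0]
ft_force: [-3.0, 0.4, 7.2]
width: 0.0135
grip_force: 60.0
```

```bash
python3 -m pendant '[[0,0,0.001,0,0,0,0],[0,0,0.002,0,0,0,0],[0,0,0.002,0,0,0,0],[0,0,0.002,0,0,0,0]]';python3 -m pendant '[[0,0,-0.005,0,0,0,0.03],[0,0,-0.005,0,0,0,0.03],[0,0,-0.005,0,0,0,0.03],[0,0,-0.005,0,0,0,0.03],[0,0,-0.005,0,0,0,0.03],[0,0,-0.03,0,0,0,0.03],[0,0,-0.07,0,0,0,0.03],[0,0,-0.1,0,0,0,0.045],[0,0,-0.1,0,0,0,0.045],[0,0,-0.1,0,0,0,0.045]]'
python3 - <<'E'
from h import *
c=ctrl.get_calibration("wrist");im=ctrl.camera("wrist")[:,:,::-1]
s=ctrl.state();cv2.imwrite("pics/raw_w10.png",im);np.save("pics/w10.npy",c["cam_to_world"]);cv2.imwrite("pics/w10.png",cv2.resize(im[60:310,170:470],(720,600),interpolation=cv2.INTER_CUBIC))
print(s["tcp_pos"],yaw())
for n,p in (("head top",[.672,.091,.1515]),("head if unsnapped +9",[.672,.091,.1605])):print(n,np.round(proj(c,p,True),1))
g=im[:,300:350].min(2).mean(1).astype(int)
E
```

```text
t: 34.57
tcp_pos: [0.6721, 0.0906, 0.1035]
eef_rot: [1.0, 0.001, 0.001, 0.0]
ft_force: [-4.1, -0.6, 13.2]
width: 0.0137
grip_force: 60.0
t: 35.4
tcp_pos: [0.673, 0.0906, 0.2027]
eef_rot: [1.0, 0.001, 0.002, -0.0]
ft_force: [-0.3, 0.4, -1.1]
width: 0.0411
grip_force: 0.0
[0.67196176 0.08992365 0.20059327] 0.0018168291356776085
head top [322.9 210.6]
head if unsnapped +9 [322.9 214.4]
```

View pics/w10.png

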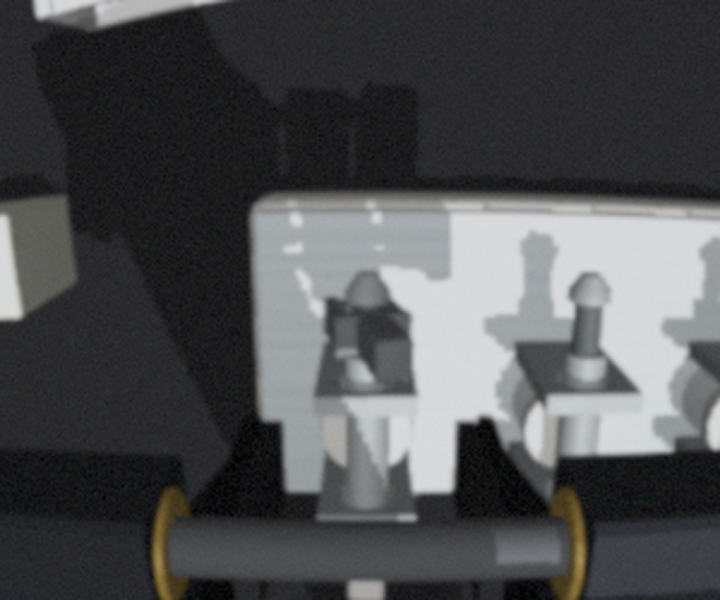

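The clip is on the groove but leans sideways about the bar axis, head at (391,358). That lean is allowed. The image height fits a snapped clip, and the origin got down to 0.1055, well below the lip contact height. Next is clip 3 at (0.411, 0.269), measured numerically.

```bash
python3 -m pendant '[[-0.03,-0.02,0,0,0,0,0.045],[-0.06,-0.04,0,0,0,0,0.045],[-0.09,-0.06,0,0,0,0,0.045],[-0.12,-0.08,0,0,0,0,0.045],[-0.15,-0.1,0,0,0,0,0.045],[-0.18,-0.12,0,0,0,0,0.045],[-0.21,-0.14,0,0,0,0,0.045],[-0.24,-0.16,0,0,0,0,0.045],[-0.261,-0.178,0,0,0,0,0.045],[-0.261,-0.178,0.04,0,0,0,0.045],[-0.261,-0.178,0.08,0,0,0,0.045],[-0.261,-0.178,0.112,0,0,0,0.045]]'; python3 -m pendant '[[0,0,0,0,0,0,0.045],[0,0,0,0,0,0,0.045],[0,0,0,0,0,0,0.045]]'
cat >> h.py <<'E'
def clipmeas(th=62,name=None,guess=(0.4108,.269)):
    c=ctrl.get_calibration("wrist");im=ctrl.camera("wrist")[:,:,::-1]
    if name:cv2.imwrite(name,im)
    u,v=map(int,proj(c,[*guess,.064],True));x0,y0=u-35,v-45
    b=cv2.GaussianBlur(im,(3,3),0)[y0:v+25,x0:u+35].astype(int);g=b.max(2);m=((g>th)&(g-b.min(2)<30)).astype(np.uint8)
    n,l,st,ce=cv2.connectedComponentsWithStats(m)
    for i in range(1,n):
        if st[i][4]>15:print(st[i]+[x0,y0,0,0,0],(ce[i]+[x0,y0]).round(1))
    print("pred head",u,v)
    for r in range(v-26,v+16,2):print(r," ".join("%3d"%x for x in cv2.GaussianBlur(im,(3,3),0).max(2)[r,u-26:u+28:2]))
    s=ctrl.state();print(s["tcp_pos"],yaw());return c
E
python3 -c "
from h import *
c=clipmeas(name='pics/raw_w11.png')"
```

```text
t: 36.45
tcp_pos: [0.4089, 0.2661, 0.0854]
eef_rot: [1.0, 0.001, -0.001, 0.001]
ft_force: [0.3, -0.4, 0.2]
width: 0.0448
grip_force: 0.0
t: 36.7
tcp_pos: [0.411, 0.268, 0.0896]
eef_rot: [1.0, 0.001, 0.0, -0.001]
ft_force: [0.9, 0.1, 0.8]
width: 0.0453
grip_force: 0.0
[ 301  187   41   46 1303] [321.3 209.2]
pred head 322 220
194  46  45  45  47  57  74  78  85 100 113  92  55  47  48  77 124 118  96  88  82  72  55  47  46  47  46  47
196  46  47  47  48  58  76  78  85 109 130 107  66  54  57  78 113 110  96  91  93  91  75  50  47  46  47  47
198  45  45  47  49  65  79  82  86  99 111 100  80  80  80  82  95 111 123 127 130 132 105  57  46  44  47  45
200  46  46  49  66  95 108 114 118 110  93  89  86  89  87  83  86 112 142 149 150 149 118  60  46  46  47  47
202  43  47  48  90 133 143 146 145 121  91  82  82  81  82  82  81  98 136 151 151 149 124  66  47  47  47  45
204  45  47  49  89 138 151 152 146 115  85  81  81  82  81  81  81  92 133 150 150 149 129  73  46  47  46  46
206  45  46  47  77 131 149 151 144 108  83  82  81  82  82  83  81  89 129 149 150 150 136  82  48  
[... 935 characters left out ...]
 46  52  93 137 148 147 147 146 146 145 138 112  66  46  47  46  47  45  45  45  47
226  47  45  46  47  47  46  47  51  88 130 145 145 145 145 144 143 140 116  66  46  46  47  46  45  45  45  44
228  45  47  46  44  43  47  45  48  77 123 142 145 143 142 141 139 135 113  65  47  47  46  47  48  46  47  45
230  45  46  47  44  46  47  46  47  62 105 128 129 126 122 117 109 100  83  55  47  46  47  46  45  46  45  45
232  46  45  47  47  47  46  44  45  50  67  81  79  75  70  64  60  57  51  47  46  46  46  47  45  45  46  47
234  48  45  46  47  47  48  45  45  44  48  50  50  48  47  46  47  46  47  45  47  46  46  46  47  47  47  46
[0.41171397 0.26828883 0.09028673] 0.0014725158684532884
```

Clip 3's head top is at (322,221.7) with a yaw of about +6°. Gripping it.

```bash
python3 -m pendant '[[-0.001,-0.001,0.02,0,0,-0.1,0.045],[-0.001,-0.001,0.05,0,0,-0.1,0.045],[-0.001,-0.001,0.071,0,0,-0.1,0.045],[-0.001,-0.001,0.071,0,0,-0.1,0.045],[-0.001,-0.001,0.071,0,0,-0.1,0.045],[-0.001,-0.001,0.071,0,0,-0.1,0],[-0.001,-0.001,0.071,0,0,-0.1,0],[-0.001,-0.001,0.071,0,0,-0.1,0],[-0.001,-0.001,0.071,0,0,-0.1,0],[-0.001,-0.001,0.071,0,0,-0.1,0],[-0.001,-0.001,0.071,0,0,-0.1,0],[-0.001,-0.001,0.071,0,0,-0.1,0]]' 60;  python3 -m pendant '[[0,0,0,0,0,0,0],[0,0,0,0,0,0,0]]'; python3 -c "
from h import *
print(ctrl.state()['tcp_pos'],yaw(),rel([.671,.0015,.162]))"
```

```text
t: 37.75
tcp_pos: [0.4098, 0.2685, 0.0179]
eef_rot: [0.999, 0.051, 0.0, 0.0]
ft_force: [-0.0, -0.5, 1.8]
width: 0.0137
grip_force: 60.0
t: 37.92
tcp_pos: [0.4098, 0.2686, 0.0178]
eef_rot: [0.999, 0.051, 0.0, 0.0]
ft_force: [-0.1, -0.7, 3.4]
width: 0.0134
grip_force: 60.0
[0.40975743 0.26855391 0.01781306] 0.10182470927837531 [ 0.2327897   0.29223875 -0.14408613]
```

```bash
python3 -m pendant '[[0,0,-0.035,0,0,0,0],[0,0,-0.075,0,0,0,0],[0,0,-0.115,0,0,0,0],[0,0,-0.155,0,0,0,0],[0.025,0.03,-0.18,0,0,0.05,0],[0.05,0.06,-0.18,0,0,0.102,0],[0.075,0.09,-0.18,0,0,0.102,0],[0.1,0.125,-0.18,0,0,0.102,0],[0.125,0.157,-0.18,0,0,0.102,0],[0.15,0.19,-0.18,0,0,0.102,0],[0.175,0.22,-0.18,0,0,0.102,0],[0.2,0.255,-0.18,0,0,0.102,0]]';python3 -m pendant '[[0.0365,0.034,0,0,0,0,0],[0.0365,0.034,0.01,0,0,0,0],[0.0365,0.034,0.036,0,0,0,0],[0.0365,0.034,0.036,0,0,0,0],[0.0365,0.034,0.036,0,0,0,0],[0.0365,0.034,0.036,0,0,0,0]]'
cat >> h.py <<'E'
def groovemeas(y):
    c=ctrl.get_calibration("wrist");im=ctrl.camera("wrist")[:,:,::-1];s=ctrl.state()
    print(s["tcp_pos"],yaw())
    for n,p in (("groove lo",[.662,y,.1135]),("groove hi",[.684,y,.1135]),("clip head top",s["tcp_pos"]+[0,0,.046])):print(n,np.round(proj(c,p,True),1))
    g=cv2.GaussianBlur(im,(3,3),0).min(2);u=int(proj(c,[.673,y,.1135],True)[0])
    for r in range(180,290,3):print(r," ".join("%3d"%x for x in g[r,u-26:u+28:2]))
E
python3 -c "
from h import *
groovemeas(.001)"
```

```text
t: 38.92
tcp_pos: [0.6344, 0.0351, 0.1969]
eef_rot: [1.0, 0.0, -0.0, -0.0]
ft_force: [0.1, 0.8, 0.0]
width: 0.0138
grip_force: 60.0
t: 39.42
tcp_pos: [0.6698, 0.0032, 0.1624]
eef_rot: [1.0, 0.001, 0.0, -0.0]
ft_force: [-0.2, -0.3, 0.3]
width: 0.0135
grip_force: 60.0
[0.67023128 0.00333998 0.16310947] 0.0013514703390909634
groove lo [326.3 219.2]
groove hi [326.4 193.3]
clip head top [323.5 269.7]
180 155 155 154 154 154 154 153 153 151 137 115 112 113 115 123 145 164 161 158 157 155 154 153 154 153 153 153
183 158 158 157 157 157 157 157 154 137 110 109 118 124 124 116 109 124 148 156 158 158 158 158 157 155 155 155
186 160 159 159 159 159 159 157 137 106 106 116 123 127 124 120 113 115 129 163 197 204 203 201 179 163 163 162
189 159 159 157 156 156 156 152 123 102 111 119 125 128 126 121 114 114 130 172 209 215 216 215 212 210 209 209
192 201 200 185 162 156 156 153 126 109 116 123 130 133 130 122 115 114 135 180 211 216 215 215 216 216 216 216
195 215 215 206 172 158 157 156 153 142 113 103 110 114 110 102 102 155 199 212 215 216 216 216 215 216 216 216
198 185 185 180 163 157 158 
[... 2743 characters left out ...]
  16  16  15  18  16  10   9
273  17  17  20  16  19  45  78  93  95  95  94  94  94  94  94  96  93  82  56  27  15  17  16  15  18  10  11
276  27  30  30  31  31  40  60  70  71  72  71  71  71  71  71  71  69  64  47  32  29  30  30  31  28  29  30
279  49  49  48  48  48  47  49  48  47  49  48  50  47  50  50  49  48  48  47  47  48  48  48  50  49  49  48
282  59  59  60  59  60  61  59  58  59  58  59  57  60  59  60  61  58  59  60  59  59  59  61  60  59  59  61
285  68  67  68  67  67  67  68  67  67  67  66  67  67  68  67  67  67  67  66  68  67  68  66  67  68  69  68
288  74  72  73  73  73  73  72  73  72  73  72  72  71  72  73  74  74  73  72  73  73  74  75  73  73  75  73
```

```bash
python3 -m pendant '[[0.0005,0.001,0.015,0,0,0,0],[0.0005,0.001,0.03,0,0,0,0],[0.0005,0.001,0.038,0,0,0,0],[0.0005,0.001,0.038,0,0,0,0],[0.0005,0.001,0.038,0,0,0,0]]' 60; python3 -m pendant '[[0,0,0.004,0,0,0,0],[0,0,0.008,0,0,0,0],[0,0,0.008,0,0,0,0]]';python3 -m pendant '[[0,0,0.003,0,0,0,0],[0,0,0.006,0,0,0,0],[0,0,0.006,0,0,0,0]]';python3 -m pendant '[[0,0,0.003,0,0,0,0],[0,0,0.006,0,0,0,0],[0,0,0.006,0,0,0,0]]';python3 -m pendant '[[0,0,0.001,0,0,0,0],[0,0,0.002,0,0,0,0],[0,0,0.002,0,0,0,0]]'
```

```text
t: 39.88
tcp_pos: [0.6702, 0.0012, 0.1234]
eef_rot: [1.0, 0.0, -0.0, 0.0]
ft_force: [0.6, 0.4, 0.1]
width: 0.0133
grip_force: 60.0
t: 40.13
tcp_pos: [0.6711, 0.0012, 0.1159]
eef_rot: [1.0, -0.0, 0.001, 0.0]
ft_force: [0.4, -1.1, 1.3]
width: 0.0137
grip_force: 60.0
t: 40.38
tcp_pos: [0.6711, 0.0012, 0.1101]
eef_rot: [1.0, -0.0, 0.001, 0.0]
ft_force: [1.9, -0.3, 1.1]
width: 0.0136
grip_force: 60.0
t: 40.63
tcp_pos: [0.6705, 0.0013, 0.1038]
eef_rot: [1.0, -0.0, -0.0, 0.0]
ft_force: [-1.1, -0.8, 3.7]
width: 0.0135
grip_force: 60.0
t: 40.88
tcp_pos: [0.6706, 0.0014, 0.1034]
eef_rot: [1.0, -0.0, 0.0, 0.0]
ft_force: [-3.3, -0.6, 11.3]
width: 0.0133
grip_force: 60.0
```

```bash
python3 -m pendant '[[0,0,-0.003,0,0,0,0],[0,0,-0.003,0,0,0,0.03],[0,0,-0.003,0,0,0,0.03],[0,0,-0.003,0,0,0,0.03],[0,0,-0.003,0,0,0,0.03],[0,0,-0.003,0,0,0,0.03],[0,0,-0.03,0,0,0,0.03],[0,0,-0.07,0,0,0,0.03],[0,0,-0.1,0,0,0,0.045],[0,0,-0.1,0,0,0,0.045],[0,0,-0.1,0,0,0,0.045]]'
python3 - <<'E'
from h import *
c=ctrl.get_calibration("wrist");im=ctrl.camera("wrist")[:,:,::-1];s=ctrl.state()
cv2.imwrite("pics/raw_w12.png",im);np.save("pics/w12.npy",c["cam_to_world"])
print(s["tcp_pos"],yaw())
for n,p in (("head",[.6713,.002,.1515]),("head hi",[.6713,.002,.1635])):print(n,np.round(proj(c,p,True),1))
g=cv2.GaussianBlur(im,(3,3),0).min(2)
for r in range(170,242,3):print(r," ".join("%3d"%x for x in g[r,290:356:2]))
E
```

```text
t: 41.8
tcp_pos: [0.6718, 0.0016, 0.2039]
eef_rot: [1.0, -0.0, 0.002, 0.0]
ft_force: [-0.1, 0.5, 0.1]
width: 0.0421
grip_force: 0.0
[0.67065084 0.00118803 0.20182623] -0.00012949830522354685
head [323.1 209.5]
head hi [323.  214.5]
170 180 172 167 165 161 161 161 161 160 161 161 160 160 160 158 152 146 144 146 152 165 178 180 180 180 179 171 160 158 158 158 157 159
173 214 210 207 193 164 157 157 156 157 156 157 156 156 152 133 113 110 111 112 117 160 206 215 215 215 214 208 192 170 157 155 154 156
176 216 216 215 209 180 161 159 159 159 159 159 158 154 133 110 114 122 126 122 113 131 184 211 216 216 216 215 214 205 196 182 176 177
179 216 216 216 213 192 172 164 160 160 160 160 157 138 109 110 119 125 128 124 115 106 130 193 214 215 215 216 215 216 215 214 214 214
182 216 216 216 215 214 211 200 179 160 156 143 118 100 102 112 122 128 130 126 117 104 100 134 164 194 214 216 215 215 216 215 216 216
185 216 216 216 216 215 215 215 203 171 153 115  63  58  75  89 100 110 113 106  92  80  70  57  69 144 205 215 216 216 216 215 216 215
188 215 215 215 212 208 207 207 198 170 141  93  57 
[... 1695 characters left out ...]
 209 215 216 216 216
227 154 154 161 190 210 212 201 196 196 198 198 199 200 199 199 197 197 199 200 199 199 199 199 199 200 200 200 203 211 215 215 215 215
230 153 154 154 162 196 212 204 197 198 202 201 197 194 190 191 193 196 198 196 193 192 192 200 203 204 202 201 205 213 215 215 216 216
233 154 155 154 158 179 191 190 188 205 213 209 187 166 148 159 176 188 193 188 178 164 168 203 215 215 212 203 210 215 216 215 215 215
236 151 153 153 153 153 153 156 176 208 215 209 184 160 140 154 173 187 192 187 176 161 164 203 215 216 215 207 211 215 215 215 215 215
239 149 153 153 153 153 154 155 177 208 215 210 184 159 140 153 172 186 191 186 175 160 163 203 215 216 215 210 213 215 215 215 215 215
```

The bay-2 clip sits upright: head centre (324.5,209.3) against (323,209.5) predicted for snapped home. Now clip 2 at (0.420, 0.3585).

```bash
python3 -m pendant '[[-0.02,-0.03,0,0,0,0,0.045],[-0.04,-0.06,0,0,0,0,0.045],[-0.065,-0.09,0,0,0,0,0.045],[-0.09,-0.12,0,0,0,0,0.045],[-0.11,-0.155,0,0,0,0,0.045],[-0.135,-0.19,0,0,0,0,0.045],[-0.16,-0.22,0,0,0,-0.1,0.045],[-0.18,-0.255,0,0,0,-0.2,0.045],[-0.2,-0.29,0,0,0,-0.2,0.045],[-0.225,-0.32,0,0,0,-0.2,0.045],[-0.251,-0.357,0,0,0,-0.2,0.045],[-0.251,-0.357,0,0,0,-0.2,0.045]]'; python3 -m pendant '[[0,0,0.04,0,0,0,0.045],[0,0,0.08,0,0,0,0.045],[0,0,0.112,0,0,0,0.045],[0,0,0.112,0,0,0,0.045],[0,0,0.112,0,0,0,0.045]]'
python3 -c "
from h import *
c=clipmeas(name='pics/raw_w13.png',guess=(.4203,.3585));print(rel([.4203,.3585,.0185]))"
```

```text
t: 42.85
tcp_pos: [0.4116, 0.365, 0.2007]
eef_rot: [0.994, 0.106, -0.002, -0.001]
ft_force: [-1.6, 1.6, 0.4]
width: 0.0447
grip_force: 0.0
t: 43.27
tcp_pos: [0.418, 0.3568, 0.0876]
eef_rot: [0.995, 0.1, -0.003, 0.001]
ft_force: [-0.1, 0.7, 0.2]
width: 0.0451
grip_force: 0.0
[302 189  38  41 906] [320.4 209.5]
pred head 321 217
191  27  28  28  32  33  43  53  55  64  76  87  65  35  30  30  50  78  77  63  56  53  45  35  27  30  28  28
193  29  27  29  29  34  49  56  56  64  75  87  67  39  35  38  55  86  81  61  55  54  48  34  30  31  27  29
195  34  32  30  29  53  74  76  73  73  73  72  62  51  50  50  56  70  70  65  61  62  60  45  30  30  28  29
197  42  38  31  35  72 100 104 103  99  82  65  60  55  57  59  61  63  77  91  93  91  90  72  34  29  28  29
199  45  44  38  40  77 106 110 110 104  76  57  55  54  53  55  56  57  74 101 107 108 107  84  39  30  26  26
201  46  45  46  46  76 106 110 109 101  72  56  54  54  55  55  53  54  68  98 108 108 108  84  39  28  27  27
203  46  46  45  50  79 105 109 108  99  69  55  57  55  54  56  55  54  64  94 108 108 105  81  38
[... 985 characters left out ...]
 43  30  31  28  27  29  32  28  31
223  46  46  45  46  46  46  45  46  68  94 105 104 105 104 104 104  99  79  42  30  27  29  31  29  30  30  27
225  45  44  45  46  47  45  46  48  68  94 103 103 104 103 101 101  99  78  42  32  30  29  29  30  28  29  31
227  45  44  44  44  47  48  46  46  61  87  96  93  93  92  92  93  90  71  45  37  32  32  30  28  29  29  29
229  44  45  44  42  45  46  45  45  50  60  64  62  60  62  63  65  62  54  48  45  38  33  29  28  29  28  29
231  45  46  45  42  46  46  46  46  45  46  46  46  46  47  45  46  48  47  46  47  45  42  34  30  29  30  29
[0.41938294 0.35825554 0.08980822] 0.20010713716090778
[ 1.03210444e-03 -2.99111148e-05  7.13070607e-02]
```

```bash
python3 -m pendant '[[0,0,0.02,0,0,0,0.045],[0,0,0.05,0,0,0,0.045],[0,0,0.071,0,0,0,0.045],[0,0,0.071,0,0,0,0.045],[0,0,0.071,0,0,0,0.045],[0,0,0.071,0,0,0,0],[0,0,0.071,0,0,0,0],[0,0,0.071,0,0,0,0],[0,0,0.071,0,0,0,0],[0,0,0.071,0,0,0,0],[0,0,0.071,0,0,0,0],[0,0,0.071,0,0,0,0]]' 60;  python3 -m pendant '[[0,0,0,0,0,0,0],[0,0,0,0,0,0,0]]'; python3 -c "
from h import *
print(ctrl.state()['tcp_pos'],yaw(),rel([.6705,-.088,.162]))"
```

```text
t: 44.32
tcp_pos: [0.4198, 0.3583, 0.0189]
eef_rot: [0.995, 0.1, 0.0, -0.0]
ft_force: [-0.8, -0.3, 2.5]
width: 0.0135
grip_force: 60.0
t: 44.48
tcp_pos: [0.4198, 0.3584, 0.0189]
eef_rot: [0.995, 0.1, 0.0, -0.0]
ft_force: [0.2, -0.1, 4.1]
width: 0.0135
grip_force: 60.0
[0.41979028 0.358353   0.01890865] 0.1998741029890246 [ 0.15715153  0.48724624 -0.14302447]
```

```bash
python3 -m pendant '[[0,0,-0.035,0,0,0,0],[0,0,-0.075,0,0,0,0],[0,0,-0.115,0,0,0,0],[0,0,-0.155,0,0,0,0],[0.01,0.03,-0.185,0,0,0.05,0],[0.02,0.065,-0.185,0,0,0.1,0],[0.03,0.1,-0.185,0,0,0.2,0],[0.045,0.135,-0.185,0,0,0.2,0],[0.055,0.17,-0.185,0,0,0.2,0],[0.065,0.205,-0.185,0,0,0.2,0],[0.08,0.24,-0.185,0,0,0.2,0],[0.09,0.275,-0.185,0,0,0.2,0]]'; python3 -c "
from h import *
print(ctrl.state()['tcp_pos'],yaw(),rel([.6705,-.088,.2]))"
```

```text
t: 45.48
tcp_pos: [0.5633, 0.1046, 0.2034]
eef_rot: [1.0, -0.0, 0.0, 0.0]
ft_force: [0.4, 0.5, 0.6]
width: 0.0135
grip_force: 60.0
[0.56327535 0.10456897 0.20336524] -0.0005280204096591123 [0.10732541 0.19251093 0.00347218]
```

```bash
python3 -m pendant '[[0.02,0.035,0,0,0,0,0],[0.04,0.07,0,0,0,0,0],[0.06,0.105,0,0,0,0,0],[0.08,0.14,0,0,0,0,0],[0.1,0.175,0,0,0,0,0],[0.107,0.1925,0,0,0,0,0],[0.107,0.1925,0.02,0,0,0,0],[0.107,0.1925,0.041,0,0,0,0],[0.107,0.1925,0.041,0,0,0,0],[0.107,0.1925,0.041,0,0,0,0],[0.107,0.1925,0.041,0,0,0,0]]'; python3 -c "
from h import *
groovemeas(-.089)"
```

```text
t: 46.4
tcp_pos: [0.6697, -0.0854, 0.1635]
eef_rot: [1.0, 0.0, 0.0, -0.0]
ft_force: [-0.2, 0.2, -0.9]
width: 0.0136
grip_force: 60.0
[ 0.67000129 -0.0853708   0.16407325] 0.0005766276528978399
groove lo [327.8 218.6]
groove hi [327.9 192.7]
clip head top [323.5 269.7]
180 157 157 156 157 157 157 156 156 156 151 130 111 112 115 116 114 126 150 159 158 156 156 157 157 157 157 157
183 157 158 158 158 156 157 158 157 150 127 107 112 121 126 125 119 121 131 144 154 157 158 157 157 158 158 157
186 159 159 158 158 159 159 159 152 122 103 110 117 124 129 127 121 118 130 136 165 180 180 181 181 181 181 179
189 159 158 157 157 157 157 157 148 115 104 113 120 127 131 128 121 121 136 148 189 212 215 215 215 215 215 214
192 177 177 174 162 156 155 156 151 131 117 116 123 128 129 127 120 118 135 163 201 215 216 216 216 216 216 216
195 215 215 207 174 154 154 154 154 151 138  95  83  89  94  92  84  97 167 207 215 215 215 216 216 216 216 216
198 205 205 199 171 155 155 155 154 155 141  89  66  71  73  71  66  88 171 211 215 216 215 216 216 215 216 216
201 161 160 160 157 156 156 156 156 156 141  89
[... 2612 characters left out ...]
  16  20  18  16  11  10   9
273  17  18  17  17  25  57  87  96  96  95  93  94  95  94  95  93  89  70  34  19  17  18  19  20  12  14   9
276  30  30  29  30  33  49  67  72  71  73  72  70  71  72  70  71  69  57  37  33  29  31  30  31  32  29  29
279  48  49  48  48  48  48  50  50  48  48  48  48  48  49  48  47  50  49  49  48  47  48  47  49  47  48  49
282  60  58  59  60  59  60  60  61  60  59  60  57  60  60  60  60  59  60  59  59  59  59  59  60  60  60  59
285  67  68  67  67  67  66  68  67  67  68  67  66  66  68  67  66  68  66  66  68  67  65  66  67  68  67  68
288  74  73  74  74  72  74  73  72  73  73  72  71  73  73  71  72  73  72  73  73  74  74  71  72  72  73  74
```

```bash
python3 -m pendant '[[0.001,0.003,0.01,0,0,0,0],[0.001,0.003,0.025,0,0,0,0],[0.001,0.003,0.038,0,0,0,0],[0.001,0.003,0.038,0,0,0,0],[0.001,0.003,0.038,0,0,0,0]]' 60; python3 -m pendant '[[0,0,0.004,0,0,0,0],[0,0,0.008,0,0,0,0],[0,0,0.008,0,0,0,0]]';python3 -m pendant '[[0,0,0.003,0,0,0,0],[0,0,0.006,0,0,0,0],[0,0,0.006,0,0,0,0]]';python3 -m pendant '[[0,0,0.003,0,0,0,0],[0,0,0.006,0,0,0,0],[0,0,0.006,0,0,0,0]]';python3 -m pendant '[[0,0,0.001,0,0,0,0],[0,0,0.002,0,0,0,0],[0,0,0.002,0,0,0,0]]'
```

```text
t: 46.87
tcp_pos: [0.6698, -0.089, 0.1238]
eef_rot: [1.0, 0.0, -0.001, -0.0]
ft_force: [-0.0, 0.1, -0.5]
width: 0.0138
grip_force: 60.0
t: 47.12
tcp_pos: [0.6709, -0.0889, 0.1169]
eef_rot: [1.0, -0.0, 0.001, 0.0]
ft_force: [0.4, -0.5, 1.8]
width: 0.0139
grip_force: 60.0
t: 47.37
tcp_pos: [0.6712, -0.0887, 0.1112]
eef_rot: [1.0, -0.0, 0.001, -0.0]
ft_force: [1.5, 1.4, 2.0]
width: 0.0134
grip_force: 60.0
t: 47.62
tcp_pos: [0.6705, -0.0888, 0.1045]
eef_rot: [1.0, -0.0, 0.0, -0.0]
ft_force: [0.4, 0.4, 2.2]
width: 0.0134
grip_force: 60.0
t: 47.87
tcp_pos: [0.6707, -0.0887, 0.104]
eef_rot: [1.0, -0.0, 0.0, 0.0]
ft_force: [-1.1, -0.2, 8.1]
width: 0.0136
grip_force: 60.0
```

```bash
python3 -m pendant '[[0,0,0.001,0,0,0,0],[0,0,0.001,0,0,0,0],[0,0,0.001,0,0,0,0]]'; python3 -m pendant '[[0,0,-0.003,0,0,0,0],[0,0,-0.003,0,0,0,0.03],[0,0,-0.003,0,0,0,0.03],[0,0,-0.003,0,0,0,0.03],[0,0,-0.003,0,0,0,0.03],[0,0,-0.003,0,0,0,0.03],[0,0,-0.03,0,0,0,0.03],[0,0,-0.07,0,0,0,0.03],[0,0,-0.1,0,0,0,0.03],[0,-0.03,-0.1,0,0,0,0.03],[0,-0.06,-0.1,0,0,0,0.03],[0,-0.09,-0.1,0,0,0,0.03]]';python3 -m pendant '[[0,0,0,0,0,0,0.03],[0,0,0,0,0,0,0.03],[0,0,0,0,0,0,0.03]]'
python3 - <<'E'
from h import *
c=ctrl.get_calibration("wrist");im=ctrl.camera("wrist")[:,:,::-1];s=ctrl.state()
cv2.imwrite("pics/raw_w14.png",im);np.save("pics/w14.npy",c["cam_to_world"])
print(s["tcp_pos"],yaw())
g=cv2.GaussianBlur(im,(3,3),0).min(2)
for y,n in ((.0918,"b1"),(.002,"b2"),(-.0885,"b3")):
    h=proj(c,[.672,y,.1515],True);k=proj(c,[.672,y,.1635],True);b=proj(c,[.586,y,.1075+.016],True);t=proj(c,[.695,y,.1075],True);print(n,"head snapped",np.round(h,1),"unsn",np.round(k,1),"tip",np.round(t,1))
    u,v=map(int,h)
    for r in range(v-30,v+16,3):print(r,u-30,"  "," ".join("%3d"%x for x in g[r,u-30:u+32:2]))
E
```

```text
t: 48.12
tcp_pos: [0.6708, -0.0886, 0.1038]
eef_rot: [1.0, -0.0, 0.001, 0.0]
ft_force: [-2.0, 0.3, 11.4]
width: 0.0135
grip_force: 60.0
t: 49.12
tcp_pos: [0.6706, 0.0014, 0.2022]
eef_rot: [1.0, -0.001, 0.001, 0.0]
ft_force: [0.1, 1.1, -1.1]
width: 0.03
grip_force: 0.0
t: 49.37
tcp_pos: [0.6704, 0.0004, 0.2013]
eef_rot: [1.0, -0.0, -0.0, 0.001]
ft_force: [-0.2, -0.6, -0.9]
width: 0.0301
grip_force: 0.0
[ 6.70399147e-01 -5.93612731e-04  2.01179853e-01] -0.0017255448237851034
b1 head snapped [214.9 207.6] unsn [210.2 212.4] tip [227.6 170. ]
177 184     40  38  39  42  43  40  41  65 156 198 182 166 159 157 157 158 157 155 144 121 121 123 122 115 105  94 104 142 157 158 159
180 184     40  40  42  40  39  40  42  55 135 201 212 204 175 156 155 155 152 143 122 117 123 124 121 116 107  96  85  96 109 117 140
183 184     41  41  40  39  41  41  40  49 122 198 212 210 189 165 156 151 124  82  90 114 124 126 120 112  99  82  67  49  52  70 127
186 184     40  40  39  42  40  43  42  45 107 190 212 214 210 180 155 137  85  52  61  77  79  82  79  71  62  55  54  52  54  68 123
189 184     41 
[... 5358 characters left out ...]
8 210 215 215 215 215 215
210 399     74  75  77  80 104 135 157 162 128  70  46  66 121 152 156 155 154 153 157 192 206 149  88 111 179 212 215 216 215 215 215
213 399     74  78  91  90 105 128 147 170 180 148  81  79 128 152 153 153 151 149 161 201 199 132  88 122 189 213 215 211 204 202 201
216 399     73  74  82  82  92 108 120 133 140 130 108  97 131 148 148 147 145 145 162 202 191 117  89 135 198 214 210 172 112 100 100
219 399     78  81  81  83  87  93 104 112 117 114 107 101 103 108 109 109 110 111 123 170 173 104  93 150 205 215 205 142  77  83  88
222 399    157 171 171 173 175 177 179 178 179 178 179 180 182 182 182 182 183 183 184 183 155  97  95 162 208 214 198 125  73  98 105
```

Run:
```python
from h import *
c=ctrl.get_calibration("wrist");A=[]
for n,px in (("w10",(332.9,209.2)),("w14",(226,207))):
    k=dict(c);k["cam_to_world"]=np.load(f"pics/{n}.npy");A.append(ray(k,*px,True))
P,e=tri(A);print(P.round(4),round(e,4));d=P-np.array([.672,.0915,.1075]);print("dist to bar axis",np.hypot(d[1],d[2]),"lean",np.degrees(np.arctan2(-d[1],d[2])))
# switch ball from w1 and w5/top
ct=ctrl.get_calibration("top");t=ctrl.camera("top")[:,:,::-1];cs=ctrl.get_calibration("scene");s=ctrl.camera("scene")[:,:,::-1]
cv2.imwrite("pics/raw_t9.png",t);cv2.imwrite("pics/raw_s9.png",s)
def dark(im,cal,p,r=12):
    u,v=map(int,proj(cal,p));b=im[v-r:v+r,u-r:u+r].max(2);m=(b<60).astype(np.uint8)
    n,l,st,ce=cv2.connectedComponentsWithStats(m);return [(st[i][2:5],(ce[i]+[u-r,v-r]).round(1)) for i in range(1,n) if st[i][4]>20]
g=[.592,-.169,.115]
print(proj(ct,g),dark(t,ct,g),proj(cs,g),dark(s,cs,g))
```

```text
[0.6719 0.0828 0.1484] 0.0003
dist to bar axis 0.04185795823065137 lean 12.049387896929582
(np.float64(382.2582583359957), np.float64(158.09879331255615)) [(array([ 6, 24, 78], dtype=int32), array([391.8, 158.4])), (array([10, 10, 71], dtype=int32), array([382. , 156.3]))] (np.float64(308.51650887858546), np.float64(263.37067299661925)) [(array([10, 10, 45], dtype=int32), array([308. , 265.1]))]
```

Clip 1's head is 42 mm from the bar axis (44 expected), so it's snapped and just leaning 12° about the bar. Now the switch. The 190 mm gripper body would come close to the bay-3 clip, so I'll turn the tool 90°.

Run:
```python
from h import *
ct=ctrl.get_calibration("top");cs=ctrl.get_calibration("scene")
print(tri([ray(ct,382,156.3),ray(cs,308,265.1)]));s=ctrl.state();print(s["joints"].round(2),s["tcp_pos"],rel([.53,-.17,.2]))
```

```text
(array([ 0.59507729, -0.17053814,  0.113291  ]), np.float64(0.0023590637740879936))
[ 0.56  0.49 -0.85  1.37  0.37  1.44 -1.85] [ 0.67045491 -0.00103606  0.20118762] [-0.13998026  0.16935572  0.00140454]
```

```bash
python3 -m pendant '[[-0.03,0.02,0,0,0,0.12,0],[-0.06,0.04,0,0,0,0.24,0],[-0.09,0.06,0,0,0,0.36,0],[-0.12,0.08,0,0,0,0.48,0],[-0.14,0.1,0,0,0,0.6,0],[-0.14,0.12,0,0,0,0.72,0],[-0.14,0.14,0,0,0,0.84,0],[-0.14,0.16,0,0,0,0.96,0],[-0.14,0.169,0,0,0,1.08,0],[-0.14,0.169,0,0,0,1.2,0],[-0.14,0.169,0,0,0,1.32,0],[-0.14,0.169,0,0,0,1.44,0]]';python3 -m pendant '[[0,0,0,0,0,0.12,0],[0,0,0,0,0,0.13,0],[0,0,0,0,0,0.13,0]]'; python3 -c "
from h import *
s=ctrl.state();print(s['joints'].round(2),s['tcp_pos'],yaw(),rel([.53,-.1705,.0775]))"
```

```text
t: 50.52
tcp_pos: [0.5289, -0.1713, 0.1973]
eef_rot: [0.785, -0.62, -0.004, 0.003]
ft_force: [0.2, -0.4, -0.2]
width: 0.0001
grip_force: 0.0
t: 50.77
tcp_pos: [0.5266, -0.1713, 0.187]
eef_rot: [0.766, -0.643, -0.012, 0.01]
ft_force: [0.4, 0.5, -1.0]
width: 0.0005
grip_force: 0.0
[ 0.12  0.15  0.16  1.69 -0.02  1.34 -2.69] [ 0.5265975  -0.17126627  0.18697579] -1.396098526014999 [ 0.00048434 -0.00678508  0.1093199 ]
```

```bash
python3 -m pendant '[[0,0,0,0,0,-0.1,0],[0,0,0,0,0,-0.2,0],[0,0,0,0,0,-0.2,0],[0,0,0,0,0,-0.2,0]]'; python3 -c "
from h import *
s=ctrl.state();print(s['joints'].round(2),s['tcp_pos'],s['eef_rot'].round(3),yaw(),rel([.535,-.1705,.0775]))"
```

```text
t: 51.1
tcp_pos: [0.5272, -0.1702, 0.1875]
eef_rot: [0.826, -0.563, -0.012, 0.008]
ft_force: [-0.2, -0.7, -0.7]
width: 0.0003
grip_force: 0.0
[ 0.14  0.15  0.13  1.69 -0.01  1.34 -2.49] [ 0.52719732 -0.17020107  0.1874591 ] [ 0.826 -0.563 -0.012  0.008] -1.1956758612979135 [ 0.0043778  -0.01019115  0.10967657]
```

```bash
python3 -m pendant '[[0.002,-0.005,0.02,0,0,0.1,0],[0.004,-0.01,0.055,0,0,0.1,0],[0.004,-0.01,0.085,0,0,0.1,0],[0.004,-0.01,0.105,0,0,0.1,0],[0.004,-0.01,0.1095,0,0,0.1,0],[0.004,-0.01,0.1095,0,0,0.1,0]]'; python3 -c "
from h import *
s=ctrl.state();print(s['joints'].round(2),s['tcp_pos'],yaw(),rel([.615,-.1705,.0775]),rel([.645,-.1705,.0775]))"
```

```text
t: 51.6
tcp_pos: [0.5332, -0.1704, 0.0762]
eef_rot: [0.797, -0.603, -0.014, 0.009]
ft_force: [-0.2, 0.3, 0.7]
width: 0.0003
grip_force: 0.0
[ 0.14  0.25  0.13  1.8  -0.03  1.13 -2.58] [ 0.53319209 -0.17040512  0.07624363] -1.295776042815805 [ 0.02228045 -0.07862524 -0.00397174] [ 0.03042227 -0.1074821  -0.00496771]
```

```bash
python3 -m pendant '[[0.004,-0.015,0,0,0,0,0],[0.0085,-0.03,-0.001,0,0,0,0],[0.0125,-0.045,-0.002,0,0,0,0],[0.0165,-0.06,-0.003,0,0,0,0],[0.0225,-0.0785,-0.004,0,0,0,0],[0.0225,-0.0785,-0.004,0,0,0,0]]';python3 -m pendant '[[0.003,-0.01,0,0,0,0,0],[0.006,-0.02,0,0,0,0,0],[0.006,-0.02,0,0,0,0,0]]'
python3 - <<'E'
from h import *
s=ctrl.state();print(s['tcp_pos'],s["ft_force"].round(1),yaw(),"fwd10",rel(s['tcp_pos']+[.01,0,0]))
E
```

```text
t: 52.1
tcp_pos: [0.6208, -0.1702, 0.0817]
eef_rot: [0.798, -0.602, -0.009, 0.007]
ft_force: [-0.6, 0.0, 0.2]
width: 0.0003
grip_force: 0.0
t: 52.35
tcp_pos: [0.6266, -0.1728, 0.0792]
eef_rot: [0.797, -0.604, -0.021, 0.015]
ft_force: [-25.3, 0.4, 15.1]
width: 0.0003
grip_force: 12.5
[ 0.62664716 -0.17279354  0.07923819] [-25.3   0.4  15.1] -1.2967910866318786 fwd10 [ 0.00270194 -0.00961381 -0.00052372]
```

The end stop was reached at 25 N. Backing off, lifting and checking the ball.

```bash
python3 -m pendant '[[-0.004,0.015,0,0,0,0,0],[-0.01,0.038,0,0,0,0,0],[-0.02,0.07,0,0,0,0,0],[-0.025,0.09,-0.01,0,0,0,0],[-0.025,0.09,-0.05,0,0,0,0],[-0.025,0.09,-0.09,0,0,0,0],[-0.025,0.09,-0.12,0,0,0,0],[-0.035,0.125,-0.12,0,0,0,0],[-0.035,0.125,-0.12,0,0,0,0],[-0.035,0.125,-0.12,0,0,0,0]]'
python3 - <<'E'
from h import *
ct=ctrl.get_calibration("top");t=ctrl.camera("top")[:,:,::-1];cs=ctrl.get_calibration("scene");s=ctrl.camera("scene")[:,:,::-1]
cv2.imwrite("pics/raw_t10.png",t);cv2.imwrite("pics/raw_s10.png",s)
g=[.65,-.17,.115]
for im,cal in((t,ct),(s,cs)):
    u,v=map(int,proj(cal,g));r=12;b=im[v-r:v+r,u-r:u+r].max(2);n,l,st,ce=cv2.connectedComponentsWithStats((b<60).astype(np.uint8))
    print(proj(cal,g),[(st[i][2:5],(ce[i]+[u-r,v-r]).round(1)) for i in range(1,n) if st[i][4]>20])
# what moved besides
for a,b,n in ((cv2.imread("pics/raw_top0.png"),t,"top"),):
    d=cv2.absdiff(cv2.GaussianBlur(a,(5,5),0),cv2.GaussianBlur(b,(5,5),0)).max(2)
    for nm,(x,y) in dict(amber=(433,124),cap=(170,203),vial=(406,266),carton=(195,130),jar=(153,172),pipette=(440,290)).items():print(nm,d[y-10:y+10,x-10:x+10].mean().round(1))
st=ctrl.state();print(st["tcp_pos"],st["ft_force"].round(1))
E
```

```text
t: 53.18
tcp_pos: [0.5101, -0.1719, 0.2046]
eef_rot: [0.797, -0.603, -0.011, 0.008]
ft_force: [0.1, 0.1, 0.2]
width: 0.0003
grip_force: 0.0
(np.float64(381.72506327134204), np.float64(134.12106312060584)) [(array([ 24,  24, 528], dtype=int32), array([380.2, 133.4]))]
(np.float64(327.17087578043277), np.float64(280.3140943469364)) [(array([ 9,  9, 26], dtype=int32), array([327.5, 281.9]))]
amber 42.4
cap 0.9
vial 78.4
carton 0.2
jar 0.4
pipette 52.3
[ 0.51134669 -0.17111327  0.2034108 ] [-0.1 -0.9  0.5]
```

The ball is at its "on" position in the scene view, (327.5,281.9) against (327.2,280.3) predicted. The cap, carton and jar are unchanged. The arm hides the amber bottle, vial and pipette in the top view, but it never went near them. Robot is clear, so I'm handing in.

```bash
python3 -c "
from workcell import ctrl
print(ctrl.hand_in())"
```

```text
the job is handed in; nothing more can be done
None
```

I handed the job in at about 53 s: all three bars are home in their bays, each has a clip snapped on (bay 1's leans about 12° about its bar), and the switch is fully over. The hand-in returned no verdict, and the arm blocked a final view of the amber bottle, vial and pipette.

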